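# Load the handle-drying tray and start the cabinet

### The arm

A 6-joint arm with a two-finger parallel gripper is mounted at the origin on the work surface. World frame = base frame: x ahead of the robot, y to its left, z up, the work surface at z = 0. Lengths are in mm, angles in rad, forces in N, time in s.
With the tool pointing down it reaches from about 325 to 1000 mm from the base axis. Payload 5.1 kg.
Tool frame: the origin (TCP) lies midway between the tips of the shut fingers; the grasp point (between the pads) lies grasp_offset behind it (grasp_offset is the distance from the TCP to the grasp point, in mm); x points along the fingers, y is the direction in which the jaws open and shut, and the axes are right-handed (so a half turn about x gives the same grasp; the last joint's range is limited). The gripper opens to 85 mm and grips with 20 to 120 N. Pads are 22 mm wide; open, the fingers measure 114 mm over their backs; the gripper's body (76 mm by 85 mm) begins 54 mm behind the grasp point. The pads swing forward as they close: fully open they stand 13 mm farther back than shut.
Start: joints at [-1.428, 0.124, 1.65, -0, 1.367, -0.083], TCP at [145.494, -633.495, 210.922] pointing down, gripper open.
Joint ranges: [-2.61, 2.61], [-1.02, 2.33], [0.03, 2.71], [-1.35, 4.49], [0.32, 2.68], [-2.91, 2.91]. Speed limits (rad/s): [2.57, 2.57, 3.14, 3.14, 3.14, 3.14].

### API

Orientations are given as a rotation vector (axis times angle).
In Python, from workcell import sense, grab_frame, camera_info, job_done, recognise, grasp_offset gives the robot as it stands.
- The arm moves only by the tool step_arm, never from a script. Its argument "steps" is a list of rows, each a list of 7 numbers: the shift along the tool's x, y, z in mm, then the turn, a rotation vector about the tool's x, y, z in rad, then the gripper's target within -1 to 1 (fully open at 1, half-way at 0, shut at -1). A call has 1 to 10 rows; each row shifts and turns the commanded pose from where the row before left it, along the tool's axes as they then stand; what a row does not reach is not made up. A row lasts 1/10 s, in which the tool goes at most 50 mm and 8.59 degrees, less where a joint would pass 70% of its speed; a pose out of reach is approached as far as the arm can. A call with a gripper value outside its range is refused whole. The fingers move at their own pace and stop on an object; the grip force is fixed at half the most. Time passes only in rows, so rows that do not move let the fingers close. It gives the time, the measured TCP pose, the force and the opening at its end, in the units of the state.
- sense(): the state, without advancing time (a new reading comes with each control period).
- grab_frame(name): name is "side" or "top" or "wrist"; returns the picture (420x560x3 uint8, red, green, blue); there is no depth.
- camera_info(name): a dict with "fx", "fy", "cx", "cy" (pixels), "cam_to_world" (4x4, takes a point from camera to world coordinates); the wrist camera has in their place "T_tool_cam" (4x4, takes a point from camera to tool coordinates, whose origin is the TCP and whose axes are the tool frame's). Camera axes: x right, y down, z forward; pixel columns grow to the right and rows downward; lengths in mm; the calibration is good to about 2 mm. A picture is of the moment at which its call begins: read the wrist's pose just before it. camera_info takes no time and is no camera call.
- job_done(): hands the job in, once; it reports no verdict.
Trained networks look in the newest picture that a camera, given by its name, has taken for a name from the list of things; names that differ only in an ending like _2 or _b are one class to them, and where a whole thing is asked for, a point or a joint stands for the part that bears it (a point fixed in the world has none). Each returns a list of dicts, best first, with "conf" (0 to 1); they miss things now and then, are a little off and sometimes report something else, mostly with a low value. They report only what shows in the picture. A call takes as long as a camera call.
- recognise(camera, label): "xy" ([column, row] in pixels, amid what is visible of it).
The state is a dict: "clock": time; "qpos": joint angles; "qvel": joint speeds; "joint_torque": joint torques, N m; "tool_pos": TCP position; "eef_rot": TCP orientation; "ft_force": force on the tool from outside, world axes, zero at the start; "torque": the same for the moment, N m; "opening": opening from 0.0 (shut) to 1.0 (fully open).
Only numpy, scipy, OpenCV 4.12 (cv2) and the standard library are available. Lean on these libraries where they do the work, as an engineer would, in place of code of your own. Each camera call takes 0.05 s, during which the arm holds its last target.

### The job

Draw the tray out of the drying cabinet and lay every loose stick handle that is on the bench level across the tray's two raised notched rails, one handle to each pair of notches and roughly centred on the rails. Then slide the loaded tray fully home against the back of the cabinet, and only after that throw the lever on the cabinet's roof fully over to on. Leave the pots and the small jar where they are.

Things in the scene. Friction and masses are not known exactly. Their poses are not given: they have to be found in the camera images.
- handle0: Loose straight stick handle: dark red-brown bar with a 30 mm steel ferrule at its +x end; 130 mm long, 20 wide, 20 high, about 80 g. Origin at the middle of the bar, 10 mm above what it lies on (centre of mass about 5 mm towards the ferrule); x along the bar. None from the start: absent from the job. The present ones lie on the bench at the robot's right, roughly along world x.
- handle1: Loose straight stick handle: dark red-brown bar with a 30 mm steel ferrule at its +x end; 130 mm long, 20 wide, 20 high, about 80 g. Origin at the middle of the bar, 10 mm above what it lies on (centre of mass about 5 mm towards the ferrule); x along the bar. None from the start: absent from the job. The present ones lie on the bench at the robot's right, roughly along world x.
- handle2: Loose straight stick handle: dark red-brown bar with a 30 mm steel ferrule at its +x end; 130 mm long, 20 wide, 20 high, about 80 g. Origin at the middle of the bar, 10 mm above what it lies on (centre of mass about 5 mm towards the ferrule); x along the bar. None from the start: absent from the job. The present ones lie on the bench at the robot's right, roughly along world x.
- handle3: Loose straight stick handle: dark red-brown bar with a 30 mm steel ferrule at its +x end; 130 mm long, 20 wide, 20 high, about 80 g. Origin at the middle of the bar, 10 mm above what it lies on (centre of mass about 5 mm towards the ferrule); x along the bar. None from the start: absent from the job. The present ones lie on the bench at the robot's right, roughly along world x.
- tray: Loose metal tray, 0.7 kg, slides on the bench. Plate 172 mm (x) by 190 (y), 4 thick; upright sides 58 high, 164 mm apart inside; two upright rails along y at x = -40 and +40 mm: 12 wide, 184 long, free between. Each has 4 notches 30 mm wide at y = -69, -23, 23, 69; their floors are 40 mm, the teeth's tops 52 mm above the bench. Origin: centre of the underside; +y is the way into the cabinet. Starts 10-40 mm out.
- tray_grip (a point): Centre of the tray's pull grip: a wooden bar 60 mm long (along tray y), 14 thick (tray x), 30 high, its top 74 mm above the bench, on two thin posts in front of the plate. At tray (0, -135, 59) mm.
- cabinet: Fixed low grey cabinet with clear roof window and no floor. 208 mm wide (x), y from -98 (open front) to +152 mm, 120 high; inside 184 wide, 112 high. Origin on the bench where the tray's origin is when home (2 mm before the back stop); axes as the tray's: the front faces -y, the robot's right.
- cabinet_mouth (a point): Middle of the cabinet's open front, on the bench. From here two flared guide plates, 30 mm high, reach about 38 mm further out, opening from 184 mm to about 222 mm.
- lever (a joint): Black toggle lever on a small block on the rear part of the cabinet's roof, rad. About 0 (leaning to the cabinet's -x) = off, 1.0 (leaning to +x) = fully on; it stays where it is left. It swings about an axis along the cabinet's y.
- lever_tip (a point): Centre of the round knob (26 mm across) at the tip of that lever, 70 mm from its pivot; moves with it.
- pot_a: Bystander: steel pot without a handle, 112 mm across, 116 mm high. Origin at the centre of its underside.
- jar: Bystander: small glass jar with a white cap, 56 mm across, 70 mm high. Origin at the centre of its underside.

How it is judged:
By the outcome, as a careful person would: the job done as asked, in the order asked, and still so for the second after the job is handed in, with the robot touching nothing.
Of handle0, handle1, handle2, handle3 only 3 to 4 are there at a start; the rules pass over those that are not, and their reading is None.
At some moment in a run one of handle0, handle1, handle2, handle3 may be knocked a few centimetres aside while the robot is not near it.
Once in a run the grip may slacken for a moment while it holds something.
It also fails if it takes over 210 s, if anything falls off the work surface, if the arm or the gripper's body presses on something with over 40 N, if the wrist force passes 120 N, or if a joint passes its speed limit or range.

## Working session

There is one attempt and no reset: what is moved stays moved. The work goes in short steps, Python scripts to look and compute and a tool call to move; the robot and the scene stay as the last step left them, time stands still between calls to the robot, and variables do not carry over. Pictures are saved under pics/ and viewed, and the job is handed in when it is done.

Besides the shell and the picture viewer there is one more tool, called after "Emit:" by a JSON object that holds its "fn" and its "kwargs". step_arm: Moves the arm, as the interface text tells. Its arguments: {"type":"object","properties":{"steps":{"type":"array"}},"required":["steps"]}

```bash
mkdir -p pics; ls
python3 - <<'E'
from workcell import *
import cv2
print(sense()); print(grasp_offset() if callable(grasp_offset) else grasp_offset)
for n in ("side","top","wrist"):
    f=grab_frame(n); cv2.imwrite(f"pics/a_{n}.png",f[:,:,::-1]); print(n,camera_info(n))
    for l in ["handle0","tray","tray_grip","cabinet","lever_tip","pot_a","jar"]:
        print(l,[(r["xy"],round(r["conf"],2)) for r in recognise(n,l)])
E
```

```text
pics
{'clock': 0.0, 'qpos': array([-1.42756872e+00,  1.24498108e-01,  1.65168538e+00, -5.09466892e-05,
        1.36748417e+00, -8.26018485e-02]), 'qvel': array([-1.56569009e-04, -8.26412747e-05, -1.39973736e-04,  2.61460207e-04,
       -1.20951890e-03,  1.48629507e-03]), 'joint_torque': array([-4.33251325e-04, -4.23614252e+01, -3.65451694e+01, -6.13322027e-05,
        7.01555779e-03,  1.29582787e-05]), 'tool_pos': array([ 145.40688047, -632.85517596,  209.65085875]), 'eef_rot': array([ 2.10268786,  0.24065622, -2.10292648]), 'ft_force': array([-0.65668536,  0.57259867,  0.81219429]), 'torque': array([-0.00871007, -0.01128748, -0.02310462]), 'opening': 0.9984567022186891}
18.700000000000003
side {'fx': 530.7457197850817, 'fy': 530.7457197850817, 'cx': 275.88427429309576, 'cy': 215.45094519764058, 'cam_to_world': array([[ 9.82319281e-01, -8.06144938e-02,  1.68967848e-01,
         2.41934611e+02],
       [-1.86218953e-01, -5.13641411e-01,  8.37552985e-01,
        -1.37657872e+03],
       [ 1.92699740e-02, -8.54209461e-01, -5.19571808e-01,
         9.74446542e+02],
       [ 0.00000000e+0
[... 963 characters left out ...]
ray_grip [([211.5, 210.3], 0.61)]
cabinet [([161.8, 205.1], 0.59), ([429.3, 225.1], 0.29)]
lever_tip [([135.9, 207.4], 0.47)]
pot_a [([368.3, 144.3], 0.59)]
jar []
wrist {'fx': 370.5327963017897, 'fy': 370.5327963017897, 'cx': 279.43257749711233, 'cy': 210.12898388988864, 'T_tool_cam': array([[-6.08286299e-05, -2.75371675e-01,  9.61337837e-01,
        -1.62805409e+02],
       [ 9.99999509e-01, -9.67264137e-04, -2.13794296e-04,
        -1.06209432e-01],
       [ 9.88740507e-04,  9.61337352e-01,  2.75371599e-01,
        -6.99068471e+01],
       [ 0.00000000e+00,  0.00000000e+00,  0.00000000e+00,
         1.00000000e+00]])}
handle0 []
tray []
tray_grip []
cabinet []
lever_tip []
pot_a []
jar []
```

Run:
```python
import cv2
for n in("side","top"):
    f=cv2.imread(f"pics/a_{n}.png"); cv2.imwrite(f"pics/a_{n}2.png",cv2.resize(f,(800,600),interpolation=cv2.INTER_CUBIC))
```

```text
(no output)
```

View pics/a_side2.png

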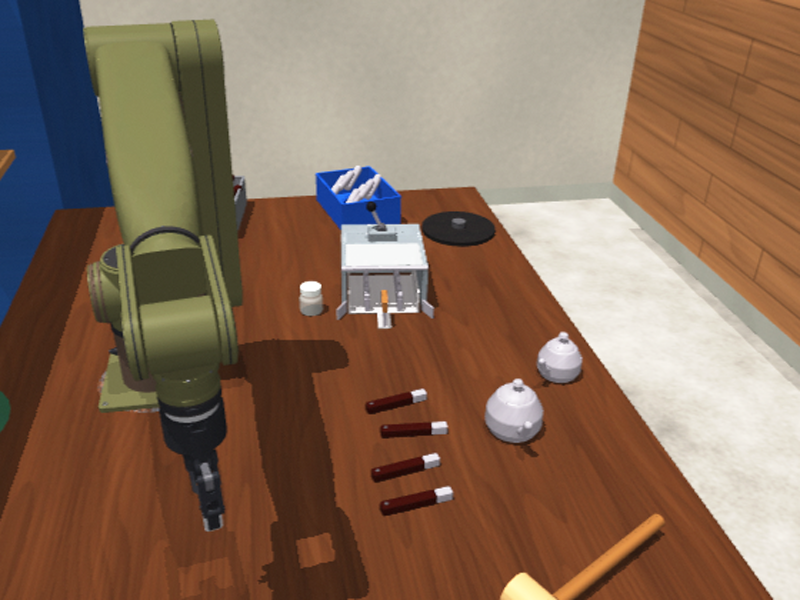

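View pics/a_top2.png

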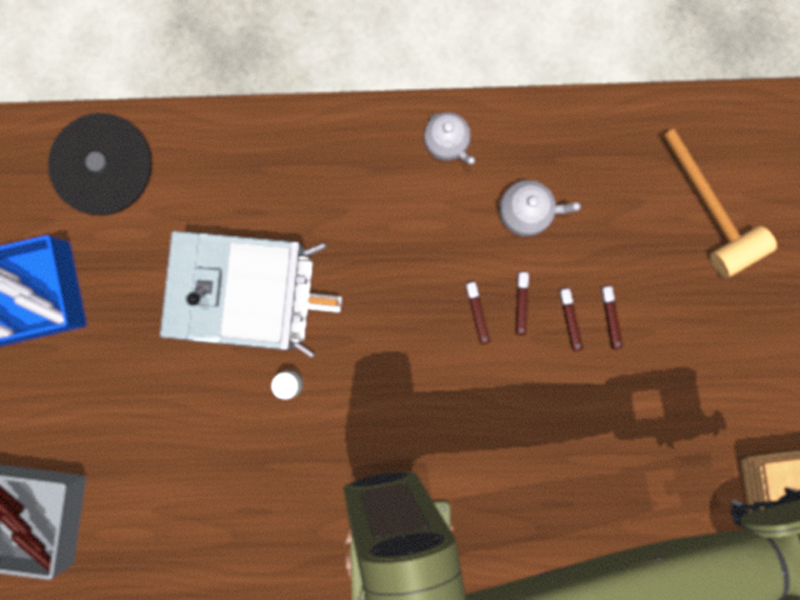

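View pics/a_wrist.png

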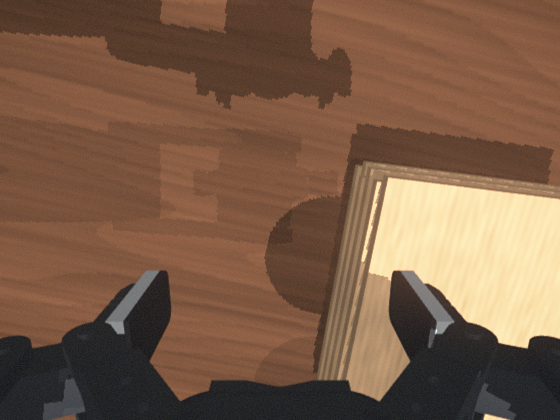

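```bash
cat > h.py <<'E'
from workcell import *
import numpy as np, cv2
from scipy.spatial.transform import Rotation as Ro
def cam(n,st=None):
    c=camera_info(n); K=np.array([[c["fx"],0,c["cx"]],[0,c["fy"],c["cy"]],[0,0,1]])
    if n=="wrist":
        st=st or sense(); T=np.eye(4);T[:3,:3]=Ro.from_rotvec(st["eef_rot"]).as_matrix();T[:3,3]=st["tool_pos"];M=T@c["T_tool_cam"]
    else: M=c["cam_to_world"]
    return K,M
def p2w(n,px,z=0,st=None):
    K,M=cam(n,st); px=np.atleast_2d(px); d=np.c_[px,np.ones(len(px))]@np.linalg.inv(K).T@M[:3,:3].T
    o=M[:3,3]; return o+d*((z-o[2])/d[:,2])[:,None]
def w2p(n,P,st=None):
    K,M=cam(n,st); P=np.atleast_2d(P); c=(P-M[:3,3])@M[:3,:3]; u=c@K.T; return u[:,:2]/u[:,2:]
def save(f,name,crop=None,s=1):
    f=f[:,:,::-1]
    if crop: x0,y0,x1,y1=crop; f=f[y0:y1,x0:x1]
    cv2.imwrite("pics/"+name,cv2.resize(f,None,fx=s,fy=s,interpolation=cv2.INTER_CUBIC))
def R(): return Ro.from_rotvec(sense()["eef_rot"]).as_matrix()
def handles(f,n="top",z=20,box=None):
    hsv=cv2.cvtColor(f,cv2.COLOR_RGB2HSV)
E
python3 - <<'E'
from h import *
print(R().round(3))
f=cv2.imread("pics/a_top.png")[:,:,::-1]
save(f,"b1.png",(100,150,260,270),5); save(f,"b2.png",(315,180,445,260),6)
f=cv2.imread("pics/a_side.png")[:,:,::-1]
save(f,"b3.png",(200,130,320,240),5)
E
```

```text
[[ 0.     0.224 -0.975]
 [ 0.    -0.975 -0.224]
 [-1.    -0.    -0.   ]]
```

View pics/b1.png

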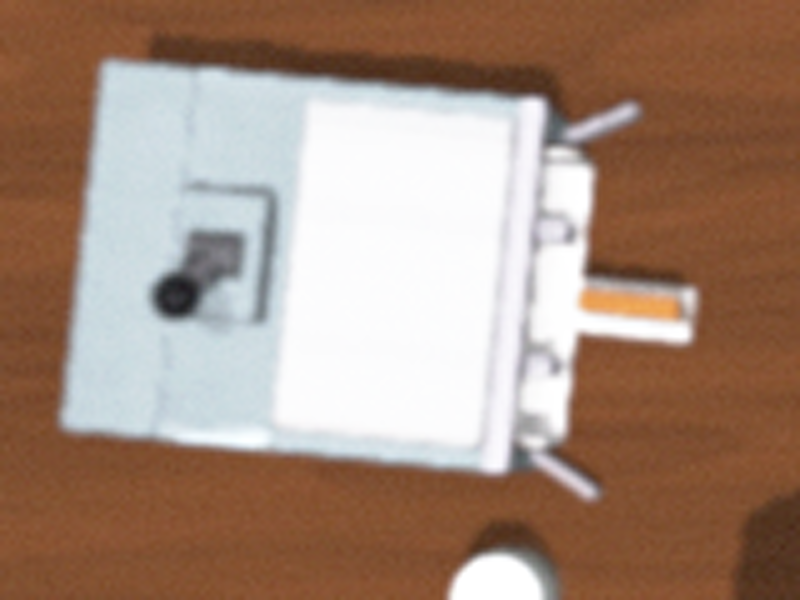

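View pics/b2.png

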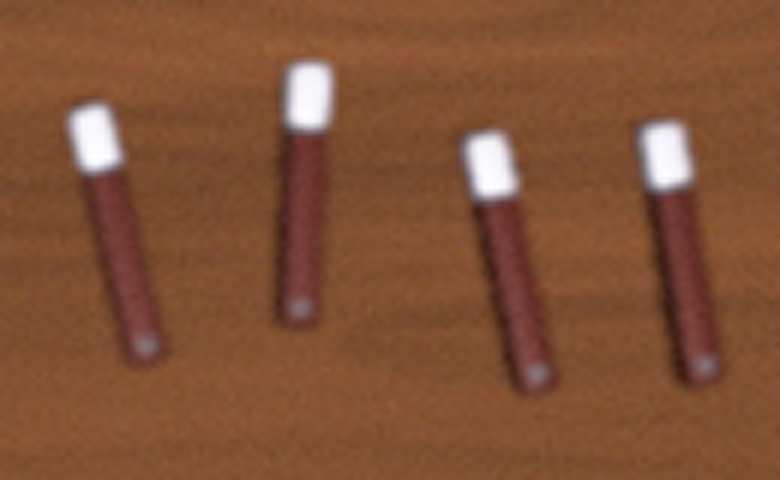

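View pics/b3.png

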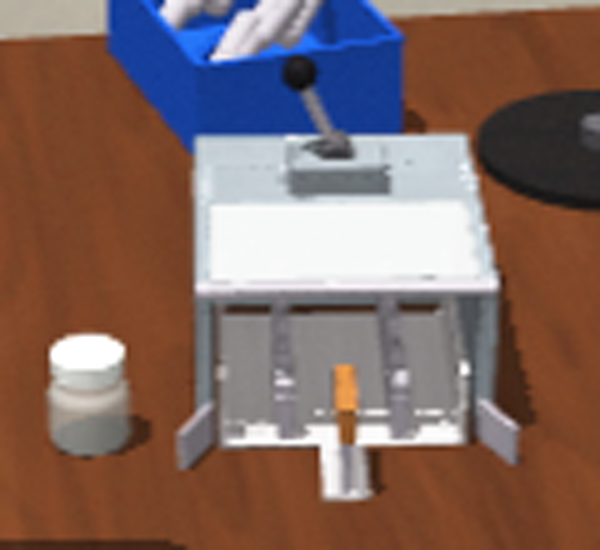

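Run:
```python
from h import *
c=np.array([[102,60],[545,97],[505,472],[62,430]])/5+[100,150]
w=p2w("top",c,120); print(w.round(1))
for a,b in((0,1),(1,2),(2,3),(3,0)): print(np.linalg.norm(w[a]-w[b]).round(1))
iy=((w[0]-w[1])+(w[3]-w[2]));yaw=np.arctan2(-iy[0],iy[1]);
ix=(w[0]-w[3])+(w[1]-w[2]);yaw2=np.arctan2(ix[1],ix[0]);print("yaw",yaw,yaw2)
y=(yaw+yaw2)/2
Y=np.array([-np.sin(y),np.cos(y)]);X=np.array([np.cos(y),np.sin(y)])
org=w[:,:2].mean(0)-27*Y; print("cab origin",org)
g=p2w("top",np.array([[580,302],[682,308]])/5+[100,150],74); print("grip",g.round(1),"in cab",[( (p[:2]-org)@X,(p[:2]-org)@Y) for p in g])
k=p2w("top",np.array([[177,296]])/5+[100,150],190);print("knob",k,(k[0,:2]-org)@X,(k[0,:2]-org)@Y)
H=np.array([[[92,105],[147,362]],[[309,62],[298,325]],[[487,130],[537,392]],[[662,122],[704,384]]])/6+[315,180]
for h in H:
    p=p2w("top",h,15); d=p[0]-p[1]; print("h",p.mean(0).round(1),np.linalg.norm(d).round(1),"ang",np.arctan2(d[1],d[0]).round(3))
for l,z in(("pot_a",60),("jar",35)):
    for n,px in (("side",{"pot_a":[361.7,287.8],"jar":[215.5,206.3]}[l]),): print(l,p2w(n,[px],z).round(1))
```

```text
[[660.8 429.2 120. ]
 [632.5 181.  120. ]
 [424.3 207.4 120. ]
 [454.4 453.8 120. ]]
249.8
209.8
248.2
207.8
yaw -0.11748614181338098 -0.1222860092884614
cab origin [539.75153625 291.07626329]
grip [[520.  170.7  74. ]
 [514.9 112.2  74. ]] in cab [(np.float64(-5.179770978287951), np.float64(-121.89826637487288)), (np.float64(-3.2667840538594515), np.float64(-180.58688060655243))]
knob [[522.64291807 367.19349446 190.        ]] -26.08936953823226 73.52470669676914
h [ 488.1 -173.8   15. ] 130.0 ang 0.178
h [ 505.3 -265.4   15. ] 130.4 ang -0.078
h [ 469.1 -366.8   15. ] 131.4 ang 0.149
h [ 470.6 -451.    15. ] 130.6 ang 0.116
pot_a [[ 699.7 -311.1   60. ]]
jar [[350.5 230.9  35. ]]
```

```bash
cat >> h.py <<'E'
def Rt(a): # tool down, tool y at world angle a
    y=np.array([np.cos(a),np.sin(a),0]);x=np.array([0,0,-1.]);return np.c_[x,y,np.cross(x,y)]
def plan(p,a):
    s=sense(); R0=Ro.from_rotvec(s["eef_rot"]).as_matrix(); R1=Rt(a)
    rv=Ro.from_matrix(R0.T@R1).as_rotvec(); d=R1.T@(np.array(p)-s["tool_pos"])
    print("t",round(s["clock"],2),"pos",s["tool_pos"].round(1),"turn first",rv.round(4),"then shift(new tool axes)",d.round(1),"rows>=",np.ceil(max(np.linalg.norm(rv)/.1499,0)),np.ceil(np.linalg.norm(d)/50),"op",round(s["opening"],3))
Y=np.array([np.sin(.12),np.cos(.12),0]);X=np.array([np.cos(.12),-np.sin(.12),0]);ORG=np.array([539.7,291.1,0])
def c2w(x,y,z): return ORG+x*X+y*Y+[0,0,z]
def w2c(p): p=np.array(p)-ORG; return np.array([p@X,p@Y,p[2]])
E
python3 - <<'E'
from h import *
t=c2w(-4,-166,180);print(t);plan(t,-.12)
E
```

```text
[515.85653905 126.77261528 180.        ]
t 1.2 pos [ 145.5 -633.5  210.9] turn first [-1.225 -0.     0.   ] then shift(new tool axes) [  30.9  276.7 -799.1] rows>= 9.0 17.0 op 1.003
```

Emit:
{"fn": "step_arm", "kwargs": {"steps": [[0, 0, 0, -0.1361, 0, 0, 1], [0, 0, 0, -0.1361, 0, 0, 1], [0, 0, 0, -0.1361, 0, 0, 1], [0, 0, 0, -0.1361, 0, 0, 1], [0, 0, 0, -0.1361, 0, 0, 1], [0, 0, 0, -0.1361, 0, 0, 1], [0, 0, 0, -0.1361, 0, 0, 1], [0, 0, 0, -0.1361, 0, 0, 1], [0, 0, 0, -0.1362, 0, 0, 1]]}}

```text
clock: 2.1
tool_pos: [145.5, -633.5, 210.9]
eef_rot: [1.293, 1.153, -1.293]
ft_force: [0.3, 0.2, 0.3]
opening: 0.998
```

Emit:
{"fn": "step_arm", "kwargs": {"steps": [[0, 14.5, -42, 0, 0, 0, 1], [0, 14.5, -42, 0, 0, 0, 1], [0, 14.5, -42, 0, 0, 0, 1], [0, 14.5, -42, 0, 0, 0, 1], [0, 14.5, -42, 0, 0, 0, 1], [0, 14.5, -42, 0, 0, 0, 1], [0, 14.5, -42, 0, 0, 0, 1], [0, 14.5, -42, 0, 0, 0, 1], [0, 14.5, -42, 0, 0, 0, 1], [0, 14.5, -42, 0, 0, 0, 1]]}}

```text
clock: 3.1
tool_pos: [340.2, -232.3, 211.2]
eef_rot: [1.297, 1.149, -1.297]
ft_force: [0.6, -0.8, 0.2]
opening: 0.999
```

Emit:
{"fn": "step_arm", "kwargs": {"steps": [[0, 14.5, -42, 0, 0, 0, 1], [0, 14.5, -42, 0, 0, 0, 1], [0, 14.5, -42, 0, 0, 0, 1], [0, 14.5, -42, 0, 0, 0, 1], [0, 14.5, -42, 0, 0, 0, 1], [0, 14.5, -42, 0, 0, 0, 1], [0, 14.5, -42, 0, 0, 0, 1], [0, 14.5, -42, 0, 0, 0, 1], [0, 14.5, -42, 0, 0, 0, 1], [0, 0, 0, 0, 0, 0, 1]]}}

```text
clock: 4.1
tool_pos: [515.7, 129.7, 210.8]
eef_rot: [1.294, 1.154, -1.293]
ft_force: [0.7, 0.1, -0.7]
opening: 1.0
```

Run:
```python
from h import *
save(grab_frame("wrist"),"c1.png")
for l in("tray_grip","lever_tip"): print(l,recognise("wrist",l))
plan(c2w(-4,-166,100),-.12)
print(w2p("wrist",[c2w(-4,-121,74),c2w(-4,-181,74)]))
```

```text
tray_grip [{'xy': [282.0, 121.7], 'conf': 0.6}]
lever_tip []
t 4.25 pos [514.3 125.6 210.7] turn first [0.0005 0.0006 0.0006] then shift(new tool axes) [110.7   1.4  -1.3] rows>= 1.0 3.0 op 0.996
[[281.37054778 134.82986266]
 [281.30254126 207.55656596]]
```

View pics/c1.png

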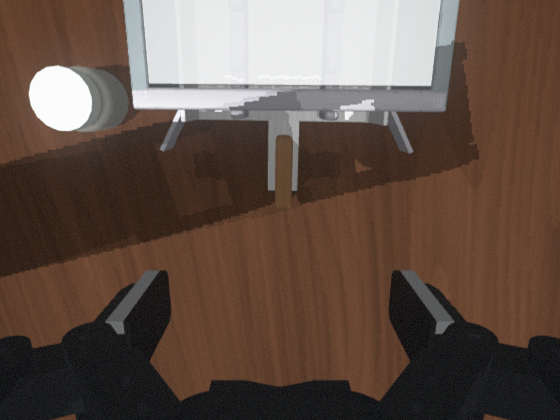

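Emit:
{"fn": "step_arm", "kwargs": {"steps": [[30, 2, 0, 0, 0, 0, 0.2], [30, 0, 0, 0, 0, 0, 0.2], [30, 0, 0, 0, 0, 0, 0.2], [30, 0, 0, 0, 0, 0, 0.2], [25, 0, 0, 0, 0, 0, 0.2], [13, 0, 0, 0, 0, 0, 0.2], [0, 0, 0, 0, 0, 0, 0.2]]}}

```text
clock: 4.95
tool_pos: [514.8, 124.3, 51.1]
eef_rot: [1.296, 1.151, -1.302]
ft_force: [0.0, -1.0, -0.8]
opening: 0.598
```

Emit:
{"fn": "step_arm", "kwargs": {"steps": [[0, 0, 0, 0, 0, 0, -1], [0, 0, 0, 0, 0, 0, -1], [0, 0, 0, 0, 0, 0, -1], [0, 0, 0, 0, 0, 0, -1], [0, 0, 0, 0, 0, 0, -1], [0, 0, 0, 0, 0, 0, -1]]}}

```text
clock: 5.55
tool_pos: [517.0, 125.7, 53.7]
eef_rot: [1.298, 1.15, -1.296]
ft_force: [0.3, -0.1, 3.5]
opening: 0.002
```

Run:
```python
from h import *
print(sense()["opening"],sense()["tool_pos"])
save(grab_frame("wrist"),"c2.png"); save(grab_frame("side"),"c3.png",(200,130,320,240),5)
```

```text
0.001626398105624647 [517.02312465 125.70236561  53.67858714]
```

View pics/c2.png

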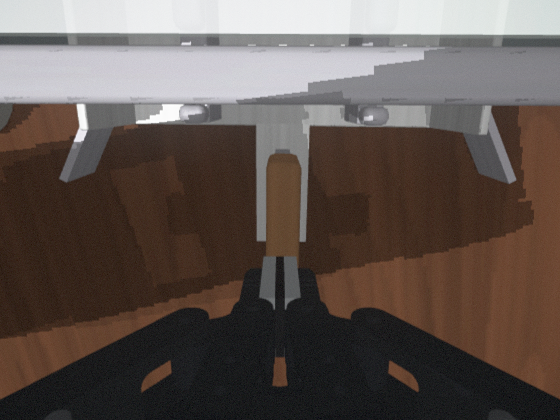

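View pics/c3.png

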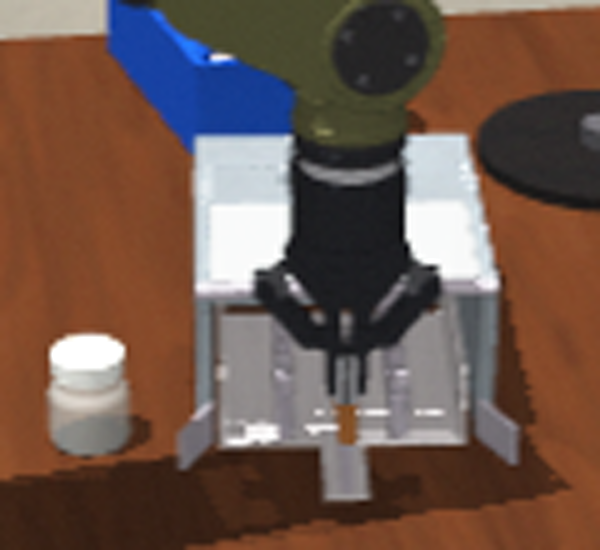

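Run:
```python
from h import *
for p,z in(([283,155],74),([283,240],4),([283,255],74),([283,245],44),([280,105],120)): print(p,z,w2c(p2w("wrist",[p],z)[0]).round(1))
print("tcp",w2c(sense()["tool_pos"]).round(1))
f=cv2.imread("pics/a_top.png")
```

```text
[283, 155] 74 [  -1.4 -115.8   74. ]
[283, 240] 4 [  -0.6 -176.8    4. ]
[283, 255] 74 [  -1.3 -157.1   74. ]
[283, 245] 44 [  -1.  -164.4   44. ]
[280, 105] 120 [ -2.7 -97.2 120. ]
tcp [  -2.7 -167.    53.6]
```

Run:
```python
from h import *
P=[c2w(-2.7,-167,54),c2w(-2.7,-178,54),c2w(-2.7,-181,74),c2w(-2.7,-181,44),c2w(-2.7,-121,74),c2w(-2.7,-121,44)]
print((w2p("side",P)-[200,130])*5); print(w2p("wrist",P))
f=grab_frame("side"); save(f,"c4.png",(240,190,300,235),12)
```

```text
[[338.86647894 416.0677065 ]
 [339.75968374 424.56083845]
 [340.35319274 401.13952371]
 [339.83231973 439.65635207]
 [335.54184561 356.21020433]
 [335.07658266 394.03304736]]
[[279.66678715 257.8256295 ]
 [279.68202593 278.96866553]
 [279.7690031  306.30111812]
 [279.65096553 275.42143776]
 [279.67742641 168.50280244]
 [279.56339776 157.71478172]]
```

View pics/c4.png

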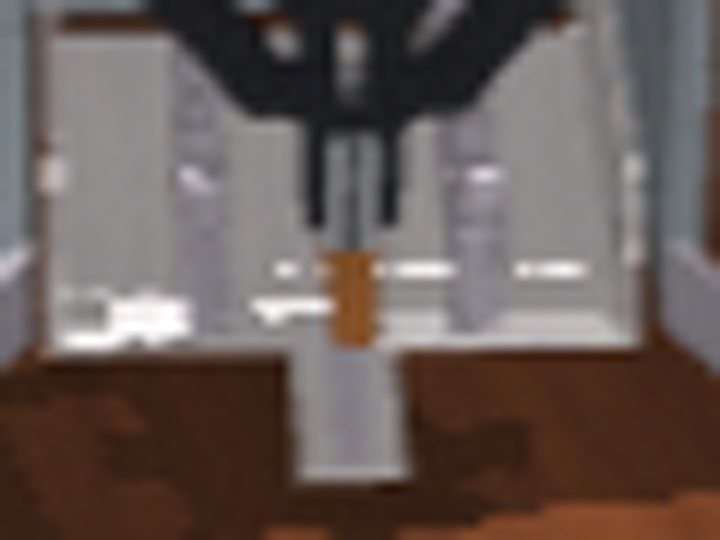

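Emit:
{"fn": "step_arm", "kwargs": {"steps": [[0, 0, 0, 0, 0, 0, 0.2], [0, 0, 0, 0, 0, 0, 0.2], [0, 0, 0, 0, 0, 0, 0.2], [0, 0, 0, 0, 0, 0, 0.2]]}}

```text
clock: 6.1
tool_pos: [516.0, 125.5, 52.2]
eef_rot: [1.296, 1.151, -1.298]
ft_force: [0.0, 0.6, -0.3]
opening: 0.599
```

Run:
```python
from h import *
print(sense()["opening"],sense()["tool_pos"],w2c(sense()["tool_pos"]))
save(grab_frame("wrist"),"c5.png"); save(grab_frame("top"),"c6.png",(100,150,260,270),5)
```

```text
0.5991196473433701 [515.95065513 125.46847919  52.23727539] [  -3.75043973 -167.28349073   52.23727539]
```

View pics/c5.png

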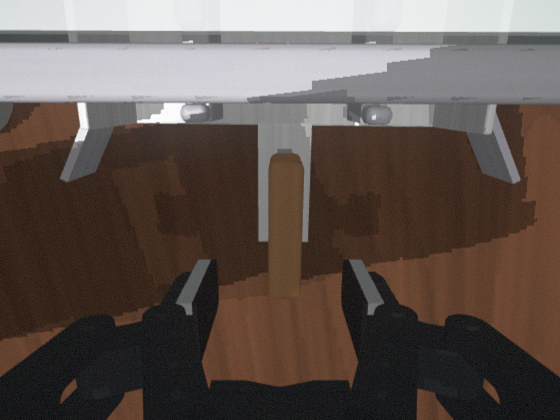

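View pics/c6.png

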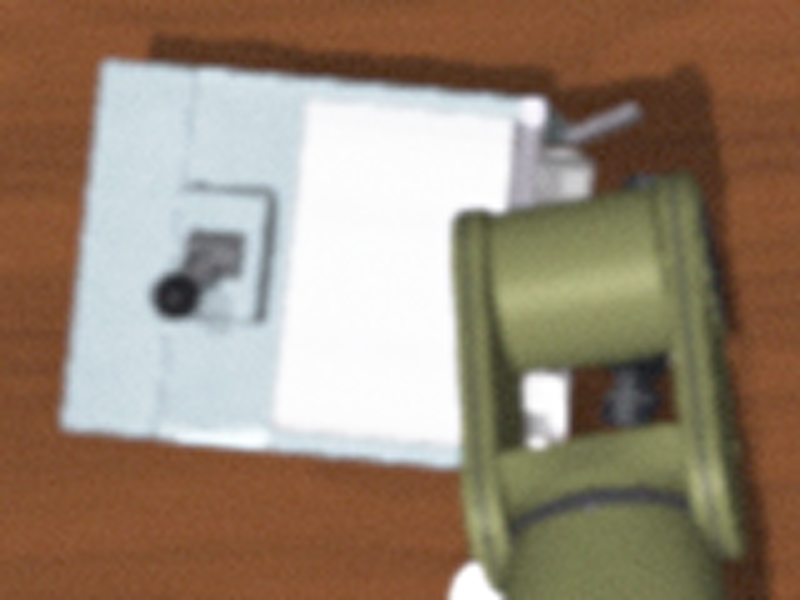

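Run:
```python
from h import *
for z in(30,44,50,60,74,85):
    p=[w2c(q) for q in p2w("wrist",[[285,154],[285,297],[269,220],[302,220]],z)]
    print(z,p[0][1].round(1),p[1][1].round(1),"len",(p[0][1]-p[1][1]).round(1),"w",(p[3][0]-p[2][0]).round(1))
```

```text
30 -121.2 -200.7 len 79.5 w 17.3
44 -119.4 -192.9 len 73.5 w 16.0
50 -118.6 -189.5 len 70.9 w 15.4
60 -117.3 -183.9 len 66.6 w 14.5
74 -115.5 -176.1 len 60.6 w 13.2
85 -114.1 -170.0 len 55.9 w 12.2
```

Emit:
{"fn": "step_arm", "kwargs": {"steps": [[8, 0, -3, 0, 0, 0, 0.2], [8, 0, -3, 0, 0, 0, 0.2], [0, 0, 0, 0, 0, 0, 0.2], [0, 0, 0, 0, 0, 0, -1], [0, 0, 0, 0, 0, 0, -1], [0, 0, 0, 0, 0, 0, -1], [0, 0, 0, 0, 0, 0, -1], [0, 0, 0, 0, 0, 0, -1]]}}

```text
clock: 7.0
tool_pos: [517.8, 131.5, 37.4]
eef_rot: [1.298, 1.149, -1.296]
ft_force: [1.4, -0.3, -0.5]
opening: 0.146
```

Run:
```python
from h import *
print(sense()["opening"],sense()["ft_force"],w2c(sense()["tool_pos"]))
save(grab_frame("wrist"),"c7.png"); save(grab_frame("side"),"c8.png",(230,180,310,240),10)
```

```text
0.14595951913616478 [ 1.39480515 -0.34034797 -0.50465116] [  -2.60990989 -161.06002539   37.35839278]
```

View pics/c7.png

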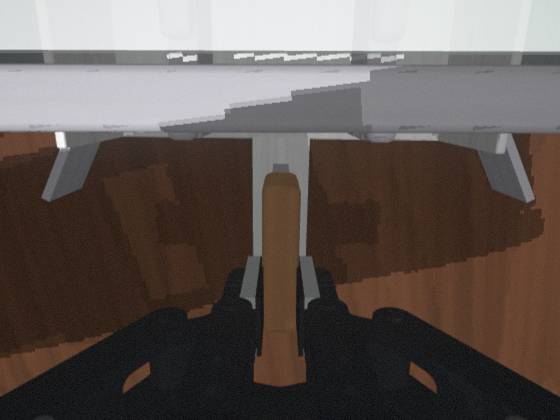

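View pics/c8.png

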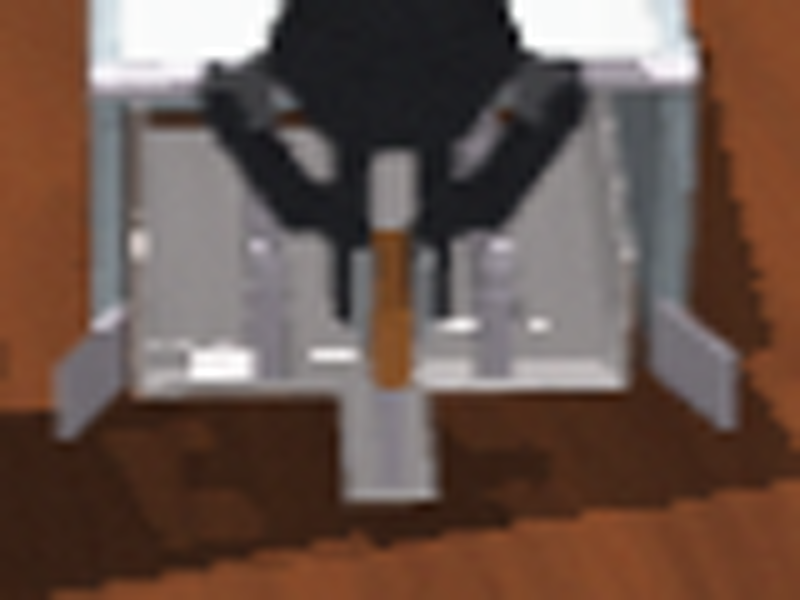

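Run:
```python
from h import *
a=p2w("side",[[264.5,212]],0)[0];b=p2w("side",[[264.5,212]],100)[0]
for y in(-150,-161,-172):
    A,B=w2c(a),w2c(b);t=(y-A[1])/(B[1]-A[1]);print(y,(A+t*(B-A)).round(1))
# wrist: pad tip corner (250,258) at c7
for z in(37,45,55,60,65): print(z,[w2c(q).round(1) for q in p2w("wrist",[[250,257],[243,300]],z)])
```

```text
-150 [ -12.8 -150.    48.8]
-161 [ -13.4 -161.    55.4]
-172 [ -14. -172.   62.]
37 [array([ -16.6, -161. ,   37. ]), array([ -20.6, -183.8,   37. ])]
45 [array([ -16. , -157.6,   45. ]), array([ -19.8, -179.3,   45. ])]
55 [array([ -15.1, -153.3,   55. ]), array([ -18.7, -173.6,   55. ])]
60 [array([ -14.7, -151.1,   60. ]), array([ -18.1, -170.8,   60. ])]
65 [array([ -14.3, -149. ,   65. ]), array([ -17.6, -167.9,   65. ])]
```

Emit:
{"fn": "step_arm", "kwargs": {"steps": [[0, 0, 5, 0, 0, 0, -1], [0, 0, 15, 0, 0, 0, -1], [0, 0.3, 25, 0, 0, 0, -1], [0, 0.3, 25, 0, 0, 0, -1], [0, 0.5, 25, 0, 0, 0, -1], [0, 0.5, 25, 0, 0, 0, -1], [0, 0.5, 25, 0, 0, 0, -1], [0, 0.5, 25, 0, 0, 0, -1], [0, 0, 25, 0, 0, 0, -1], [0, 0, 20, 0, 0, 0, -1]]}}

```text
clock: 8.1
tool_pos: [493.7, -83.0, 37.3]
eef_rot: [1.298, 1.151, -1.297]
ft_force: [0.5, 4.0, 2.1]
opening: 0.147
```

Emit:
{"fn": "step_arm", "kwargs": {"steps": [[0, 0, 10, 0, 0, 0, -1], [0, 0, 4, 0, 0, 0, -1], [0, 0, 0, 0, 0, 0, -1]]}}

```text
clock: 8.4
tool_pos: [492.3, -96.6, 37.4]
eef_rot: [1.296, 1.15, -1.298]
ft_force: [-1.7, 0.3, 4.6]
opening: 0.144
```

Run:
```python
from h import *
print(sense()["opening"],sense()["ft_force"],w2c(sense()["tool_pos"]))
save(grab_frame("wrist"),"d1.png"); save(grab_frame("top"),"d2.png",(160,140,360,280),4)
```

```text
0.14428206699280155 [-1.71426471  0.26279458  4.63690869] [  -0.69246378 -390.59607557   37.38028324]
```

View pics/d1.png

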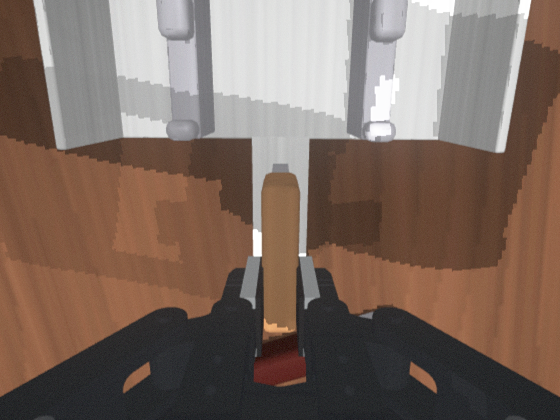

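View pics/d2.png

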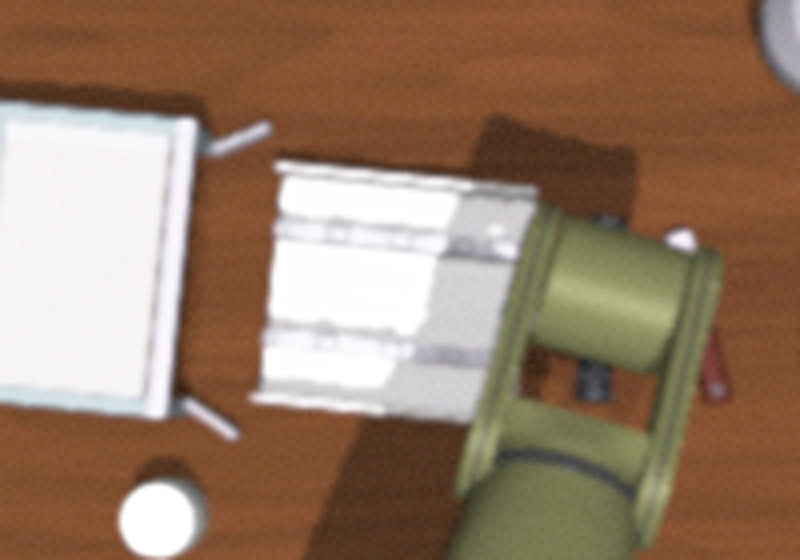

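Emit:
{"fn": "step_arm", "kwargs": {"steps": [[0, 0, 0, 0, 0, 0, 0], [0, 0, 0, 0, 0, 0, 0], [0, 0, 0, 0, 0, 0, 0], [-30, 0, 0, 0, 0, 0, 0], [-40, 0, 0, 0, 0, 0, 0], [-40, 0, 0, 0, 0, 0, 0], [-40, 0, 0, 0, 0, 0, 0], [0, 0, 0, 0, 0, 0, 0]]}}

```text
clock: 9.3
tool_pos: [496.1, -97.2, 194.1]
eef_rot: [1.3, 1.139, -1.289]
ft_force: [0.2, 0.3, 0.8]
opening: 0.499
```

Run:
```python
from h import *
plan([488,-174,150],-np.pi/2+.178)
```

```text
t 9.3 pos [496.1 -97.2 194.1] turn first [ 1.2733 -0.0055 -0.012 ] then shift(new tool axes) [44.1 74.2 21.6] rows>= 9.0 2.0 op 0.499
```

Emit:
{"fn": "step_arm", "kwargs": {"steps": [[0, 0, 0, 0.1414, 0, 0, 0.2], [0, 0, 0, 0.1414, 0, 0, 0.2], [0, 0, 0, 0.1414, 0, 0, 0.2], [0, 0, 0, 0.1414, 0, 0, 0.2], [0, 0, 0, 0.1414, 0, 0, 0.2], [0, 0, 0, 0.1414, 0, 0, 0.2], [0, 0, 0, 0.1414, 0, 0, 0.2], [0, 0, 0, 0.1414, 0, 0, 0.2], [0, 0, 0, 0.1414, 0, 0, 0.2]]}}

```text
clock: 10.2
tool_pos: [491.9, -96.0, 185.7]
eef_rot: [2.13, 0.185, -2.133]
ft_force: [0.3, 0.1, 0.7]
opening: 0.602
```

Emit:
{"fn": "step_arm", "kwargs": {"steps": [[20, 37, 11, 0, 0, 0, 0.2], [24, 37, 11, 0, 0, 0, 0.2], [0, 0, 0, 0, 0, 0, 0.2], [0, 0, 0, 0, 0, 0, 0.2]]}}

```text
clock: 10.6
tool_pos: [482.9, -172.9, 141.3]
eef_rot: [2.127, 0.19, -2.133]
ft_force: [0.4, -0.0, -0.1]
opening: 0.601
```

Run:
```python
from h import *
plan([488,-174,20],-np.pi/2+.178)
save(grab_frame("wrist"),"e1.png"); f=grab_frame("top"); cv2.imwrite("pics/e2r.png",f[:,:,::-1]);save(f,"e2.png",(160,140,360,280),4); save(f,"e3.png",(315,180,445,260),6)
```

```text
t 10.6 pos [ 482.9 -172.9  141.3] turn first [-0.0014  0.0024  0.002 ] then shift(new tool axes) [121.3   2.   -4.8] rows>= 1.0 3.0 op 0.601
```

View pics/e1.png

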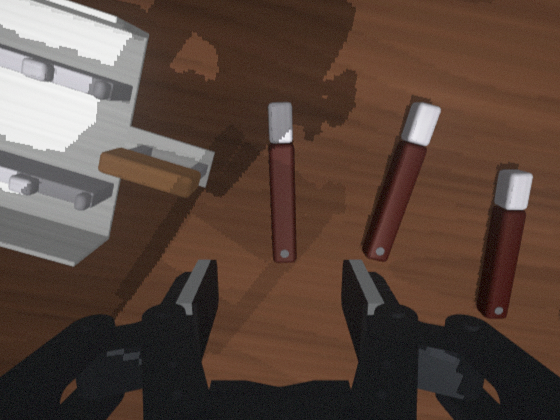

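View pics/e2.png

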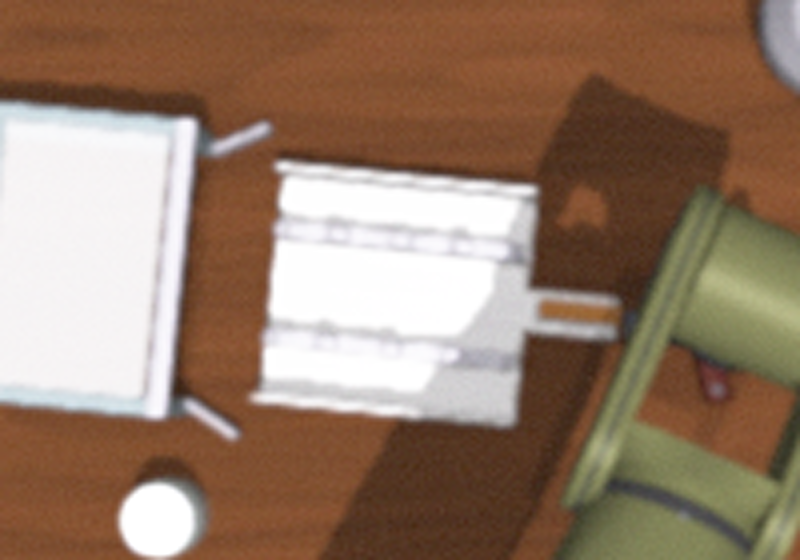

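View pics/e3.png

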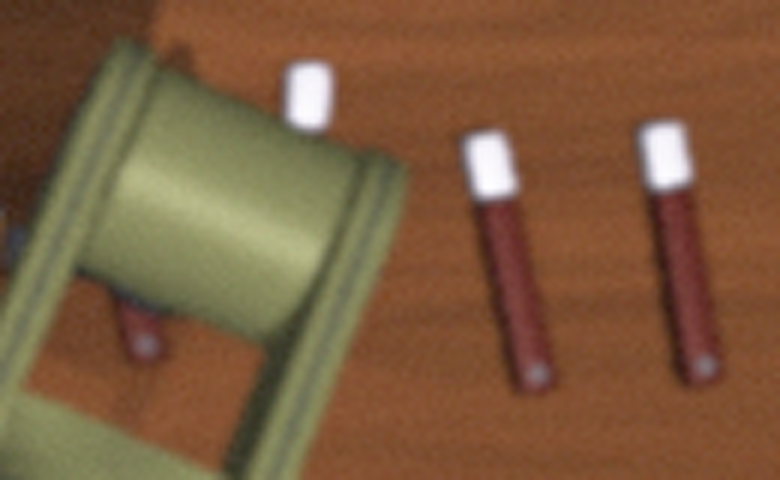

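Run:
```python
from h import *
p=p2w("wrist",[[280,103],[285,262]],14);d=p[0]-p[1];print("A",p.mean(0).round(1),np.linalg.norm(d).round(1),np.arctan2(d[1],d[0]))
c=np.array([[275,163],[537,190],[517,425],[252,398]])/4+[160,140]
w=p2w("top",c,56); m=w.mean(0); u=(w[0]-w[1])+(w[3]-w[2]); print("tray",m.round(1),"cab",w2c(m).round(1),"yaw",np.arctan2(-u[0],u[1]))
g=p2w("top",np.array([[540,300],[618,312]])/4+[160,140],74);print(w2c(g.mean(0)))
```

```text
A [ 489.9 -173.9   14. ] 130.4 0.2108711778545308
tray [508.8  49.3  56. ] cab [  -1.8 -243.7   56. ] yaw -0.1306218187048618
[   0.71355029 -376.78932574   74.        ]
```

Emit:
{"fn": "step_arm", "kwargs": {"steps": [[30, 2, -6, 0.01, 0, 0, 0.0], [30, 0, 0, 0, 0, 0, 0.0], [30, 0, 0, 0, 0, 0, 0.0], [25, 0, 0, 0, 0, 0, 0.0], [15, 0, 0, 0, 0, 0, 0.0], [8, 0, 0, 0, 0, 0, 0.0], [3, 0, 0, 0, 0, 0, 0.0], [0, 0, 0, 0, 0, 0, 0.0]]}}

```text
clock: 11.5
tool_pos: [490.9, -173.9, 2.7]
eef_rot: [2.134, 0.179, -2.132]
ft_force: [0.3, -0.1, 0.7]
opening: 0.502
```

Run:
```python
from h import *
plan([489.5,-174,-10],-np.pi/2+.19)
save(grab_frame("wrist"),"e4.png"); save(grab_frame("side"),"e5.png",(250,240,350,315),8)
```

```text
t 11.5 pos [ 490.9 -173.9    2.7] turn first [-0.0215 -0.0011 -0.0008] then shift(new tool axes) [12.7 -0.2  1.4] rows>= 1.0 1.0 op 0.502
```

View pics/e4.png

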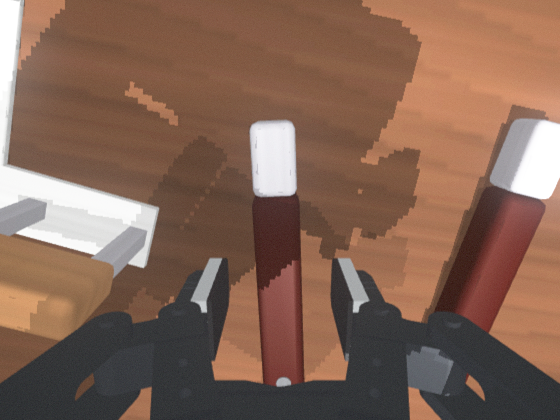

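View pics/e5.png

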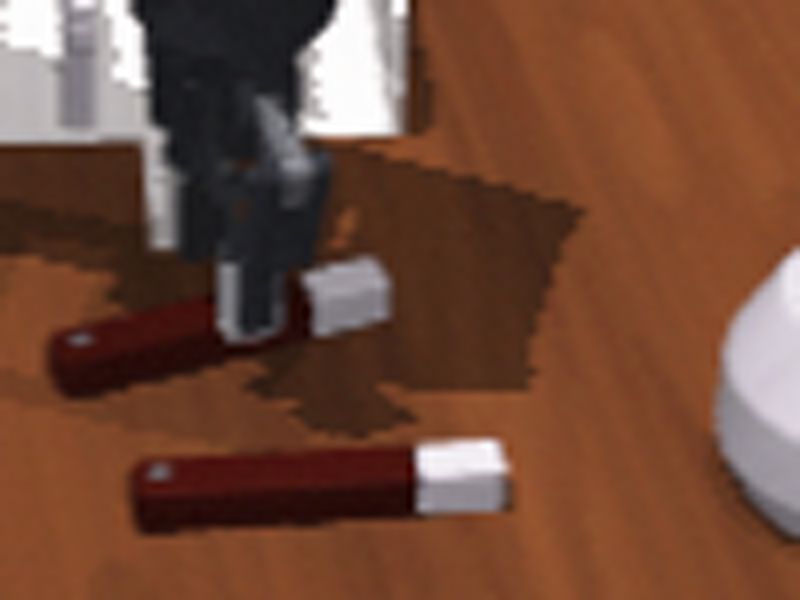

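Emit:
{"fn": "step_arm", "kwargs": {"steps": [[8, 0, 1, -0.02, 0, 0, 0.0], [7, 0, 0, 0, 0, 0, 0.0], [3, 0, 0, 0, 0, 0, 0.0], [0, 0, 0, 0, 0, 0, -1], [0, 0, 0, 0, 0, 0, -1], [0, 0, 0, 0, 0, 0, -1], [0, 0, 0, 0, 0, 0, -1], [0, 0, 0, 0, 0, 0, -1]]}}

```text
clock: 12.4
tool_pos: [489.1, -173.9, -16.1]
eef_rot: [2.123, 0.2, -2.123]
ft_force: [0.3, 0.5, -1.7]
opening: 0.218
```

Run:
```python
from h import *
s=sense();print(s["tool_pos"].round(1),s["opening"],s["ft_force"].round(1))
save(grab_frame("wrist"),"e6.png"); save(grab_frame("side"),"e7.png",(250,240,350,315),8)
```

```text
[ 489.1 -173.9  -16.1] 0.2180533049924965 [ 0.3  0.5 -1.7]
```

View pics/e6.png

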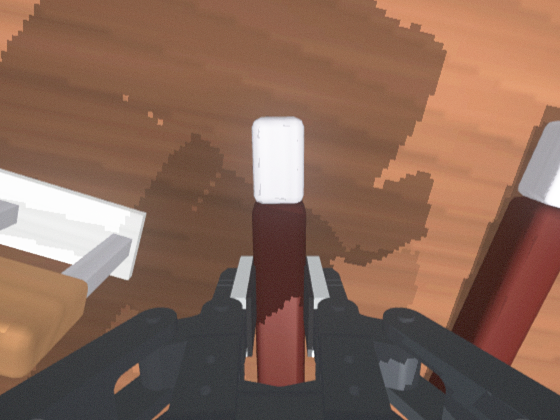

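View pics/e7.png

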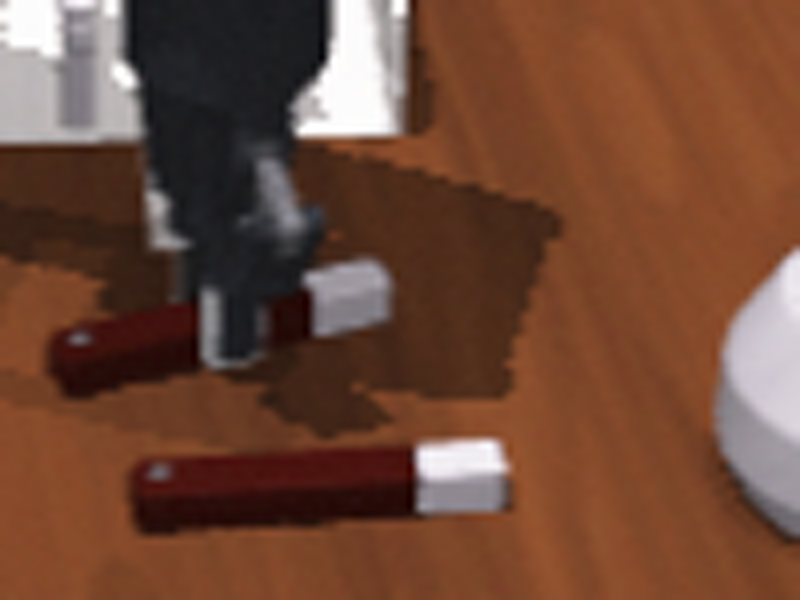

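Emit:
{"fn": "step_arm", "kwargs": {"steps": [[-10, 0, 0, 0, 0, 0, -1], [-30, 0, 0, 0, 0, 0, -1], [-40, 0, 0, 0, 0, 0, -1], [-30, 0, 0, 0, 0, 0, -1], [0, 0, 0, 0, 0, 0, -1]]}}

```text
clock: 13.0
tool_pos: [493.0, -175.7, 100.5]
eef_rot: [2.13, 0.194, -2.11]
ft_force: [0.9, -0.4, -0.3]
opening: 0.216
```

```bash
cat >> h.py <<'E'
TR=np.array([-1,-241.5])
def notch(y,z): return c2w(TR[0],TR[1]+y,z)
A0=-np.pi/2
E
python3 - <<'E'
from h import *
print(notch(69,0)); plan(notch(69,94),A0-.12)
E
```

```text
[518.05683561 119.96022252   0.        ]
t 13.0 pos [ 493.  -175.7  100.5] turn first [ 0.3083 -0.0102 -0.0053] then shift(new tool axes) [   6.5 -296.6   10.5] rows>= 3.0 6.0 op 0.216
```

Emit:
{"fn": "step_arm", "kwargs": {"steps": [[0, 0, 0, 0.1027, 0, 0, -1], [0, 0, 0, 0.1027, 0, 0, -1], [0, 0, 0, 0.1027, 0, 0, -1], [0, -40, 1.5, 0, 0, 0, -1], [0, -40, 1.5, 0, 0, 0, -1], [0, -45, 1.5, 0, 0, 0, -1], [0, -45, 1.5, 0, 0, 0, -1], [0, -45, 1.5, 0, 0, 0, -1], [0, -45, 1.5, 0, 0, 0, -1], [0, -37, 1.5, 0, 0, 0, -1]]}}

```text
clock: 14.0
tool_pos: [513.5, 124.4, 93.3]
eef_rot: [-2.159, 0.129, 2.161]
ft_force: [1.1, 0.1, -0.9]
opening: 0.217
```

Emit:
{"fn": "step_arm", "kwargs": {"steps": [[0, 0, 0, 0, 0, 0, -1], [0, 0, 0, 0, 0, 0, -1]]}}

```text
clock: 14.2
tool_pos: [513.6, 122.8, 93.2]
eef_rot: [-2.16, 0.128, 2.162]
ft_force: [0.6, -0.1, -1.2]
opening: 0.218
```

Run:
```python
from h import *
plan(notch(69,94),A0-.12)
save(grab_frame("wrist"),"f1.png"); save(grab_frame("side"),"f2.png",(220,150,320,225),8)
P=[notch(y,0)+s*40*X+[0,0,50] for y in(69,23) for s in(1,-1)]
print(w2p("wrist",P).round(0))
```

```text
t 14.2 pos [513.6 122.8  93.2] turn first [ 0.0022  0.0013 -0.0007] then shift(new tool axes) [-0.8  2.2 -4.8] rows>= 1.0 1.0 op 0.218
[[281. 152.]
 [281. 283.]
 [364. 152.]
 [356. 283.]]
```

View pics/f1.png

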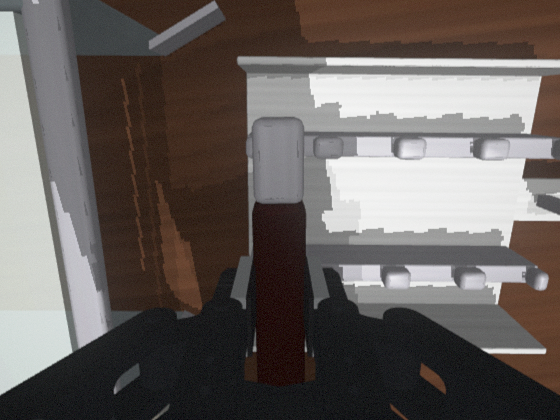

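View pics/f2.png

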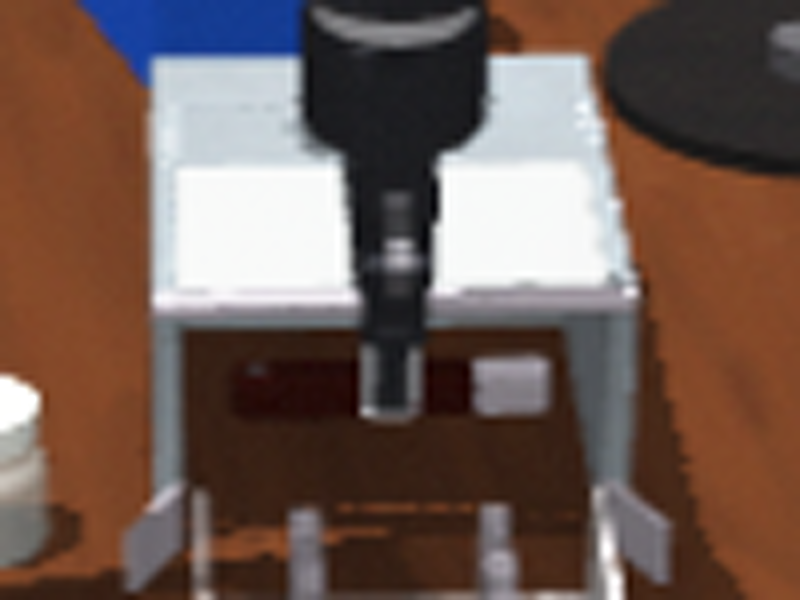

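Run:
```python
from h import *
for p in p2w("wrist",[[329,147],[410,148],[491,148],[397,275],[470,275]],52): print(w2c(p).round(1))
```

```text
[  41.8 -198.5   52. ]
[  41.2 -242.9   52. ]
[  41.1 -287.2   52. ]
[ -34.9 -242.3   52. ]
[ -35.  -286.4   52. ]
```

```bash
sed -i 's/TR=np.array.*/TR=np.array([0,-243])/' h.py
python3 - <<'E'
from h import *
plan(notch(69,34),A0-.12)
E
```

```text
t 14.3 pos [513.8 121.5  93.4] turn first [-0.0005  0.001  -0.0006] then shift(new tool axes) [59.4  2.5 -5.4] rows>= 1.0 2.0 op 0.215
```

Emit:
{"fn": "step_arm", "kwargs": {"steps": [[5, 2.5, -5.5, 0, 0, 0, -1], [20, 0, 0, 0, 0, 0, -1], [20, 0, 0, 0, 0, 0, -1], [8, 0, 0, 0, 0, 0, -1], [0, 0, 0, 0, 0, 0, -1], [0, 0, 0, 0, 0, 0, -1]]}}

```text
clock: 14.9
tool_pos: [519.9, 118.5, 41.4]
eef_rot: [-2.16, 0.13, 2.158]
ft_force: [0.4, 0.4, -0.4]
opening: 0.212
```

Run:
```python
from h import *
plan(notch(69,24),A0-.12)
save(grab_frame("wrist"),"f3.png"); save(grab_frame("side"),"f4.png",(220,150,320,225),8)
```

```text
t 14.9 pos [519.9 118.5  41.4] turn first [-0.0008 -0.0006  0.0001] then shift(new tool axes) [17.4  0.3  1. ] rows>= 1.0 1.0 op 0.212
```

View pics/f3.png

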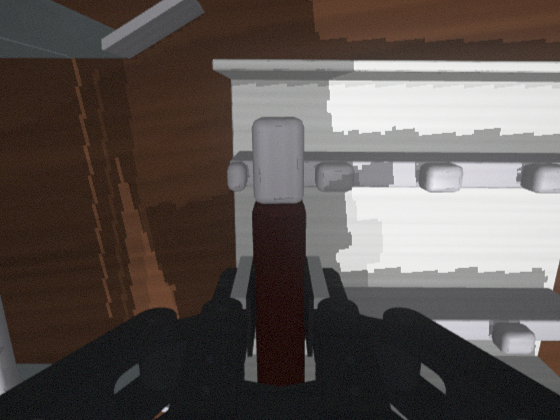

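View pics/f4.png

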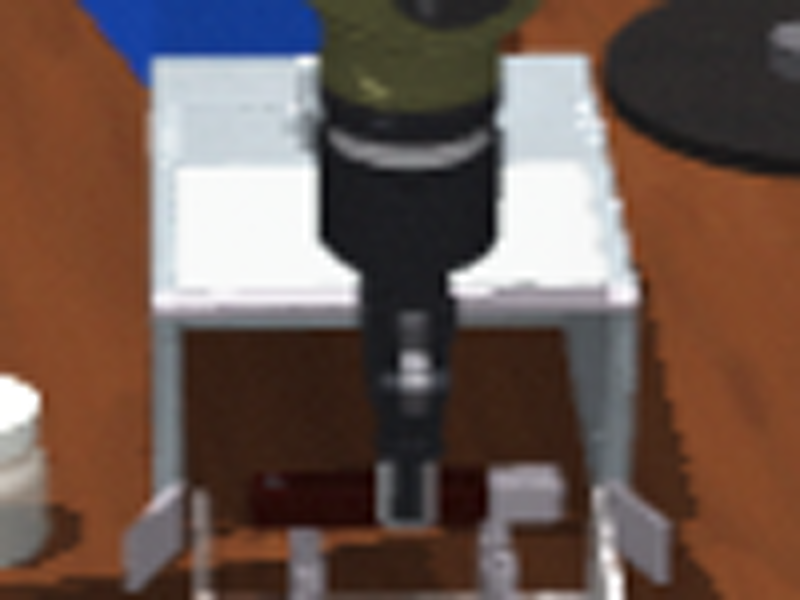

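Emit:
{"fn": "step_arm", "kwargs": {"steps": [[6, 1.5, 1, 0, 0, 0, -1], [5, 0, 0, 0, 0, 0, -1], [4, 0, 0, 0, 0, 0, -1], [2, 0, 0, 0, 0, 0, -1], [0, 0, 0, 0, 0, 0, -1]]}}

```text
clock: 15.5
tool_pos: [518.2, 117.7, 23.8]
eef_rot: [-2.159, 0.13, 2.16]
ft_force: [0.1, -0.1, -1.0]
opening: 0.221
```

Run:
```python
from h import *
plan(notch(69,24),A0-.12)
save(grab_frame("wrist"),"f5.png"); save(grab_frame("side"),"f6.png",(220,150,320,225),8)
```

```text
t 15.5 pos [518.2 117.7  23.8] turn first [ 0.0002  0.0002 -0.    ] then shift(new tool axes) [-0.2 -0.7 -0.6] rows>= 1.0 1.0 op 0.221
```

View pics/f5.png

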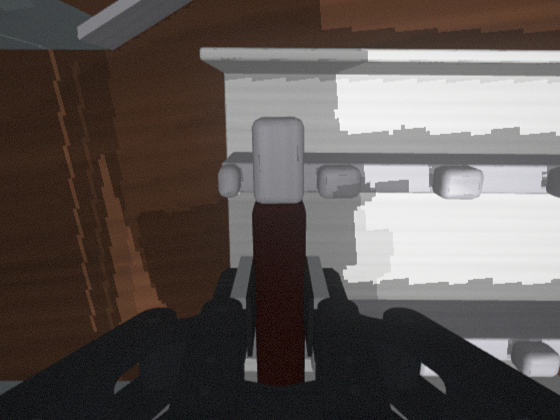

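View pics/f6.png

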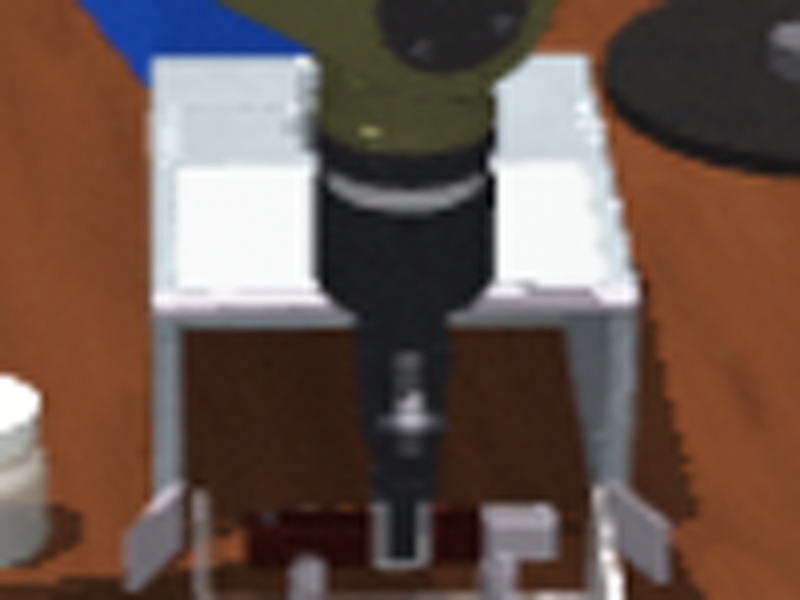

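Emit:
{"fn": "step_arm", "kwargs": {"steps": [[1, 0, 0, 0, 0, 0, -1], [0, 0, 0, 0, 0, 0, -1], [0, 0, 0, 0, 0, 0, -0.3], [0, 0, 0, 0, 0, 0, -0.2], [0, 0, 0, 0, 0, 0, -0.2], [-10, 0, 0, 0, 0, 0, -0.2], [-20, 0, 0, 0, 0, 0, -0.2], [-30, 0, 0, 0, 0, 0, 0], [-30, 0, 0, 0, 0, 0, 0.2], [0, 0, 0, 0, 0, 0, 0.2]]}}

```text
clock: 16.6
tool_pos: [522.0, 118.1, 119.1]
eef_rot: [-2.17, 0.127, 2.148]
ft_force: [0.8, -0.2, 1.9]
opening: 0.596
```

Run:
```python
from h import *
save(grab_frame("wrist"),"f7.png")
plan([505.3,-265.4,140],A0-.078)
```

```text
t 16.65 pos [520.5 117.9 116.5] turn first [-0.0419 -0.0063  0.0014] then shift(new tool axes) [-23.5 383.4 -14.8] rows>= 1.0 8.0 op 0.599
```

View pics/f7.png

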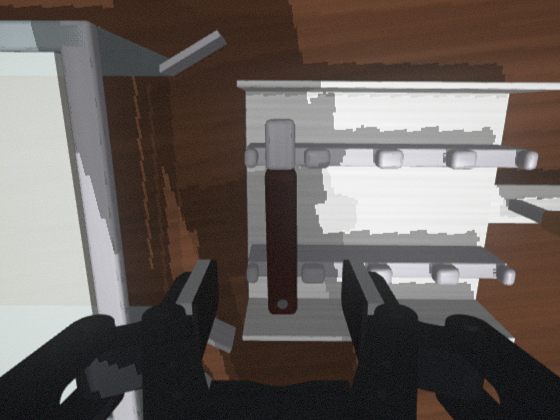

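Emit:
{"fn": "step_arm", "kwargs": {"steps": [[-20, 0, 0, -0.042, 0, 0, 0.2], [0, 44, -1.6, 0, 0, 0, 0.2], [0, 44, -1.6, 0, 0, 0, 0.2], [0, 44, -1.6, 0, 0, 0, 0.2], [0, 44, -1.6, 0, 0, 0, 0.2], [0, 44, -1.6, 0, 0, 0, 0.2], [0, 44, -1.6, 0, 0, 0, 0.2], [0, 44, -1.6, 0, 0, 0, 0.2], [0, 44, -1.6, 0, 0, 0, 0.2], [0, 31, -1.6, 0, 0, 0, 0.2]]}}

```text
clock: 17.65
tool_pos: [501.6, -267.5, 131.7]
eef_rot: [-2.179, 0.086, 2.182]
ft_force: [0.5, -0.5, -0.1]
opening: 0.601
```

Emit:
{"fn": "step_arm", "kwargs": {"steps": [[0, 0, 0, 0, 0, 0, 0.2], [0, 0, 0, 0, 0, 0, 0.2]]}}

```text
clock: 17.85
tool_pos: [502.0, -265.3, 131.7]
eef_rot: [-2.178, 0.085, 2.182]
ft_force: [0.3, 0.2, 0.0]
opening: 0.603
```

Run:
```python
from h import *
f=grab_frame("wrist");save(f,"g1.png")
print([(r["xy"],round(r["conf"],2)) for r in recognise("wrist","handle0")])
plan([505.3,-265.4,-16],A0-.078)
```

```text
[([280.2, 185.4], 0.64), ([515.3, 208.0], 0.62)]
t 17.95 pos [ 502.4 -264.1  132. ] turn first [0.0008 0.0014 0.0011] then shift(new tool axes) [148.   1.  -3.] rows>= 1.0 3.0 op 0.6
```

View pics/g1.png

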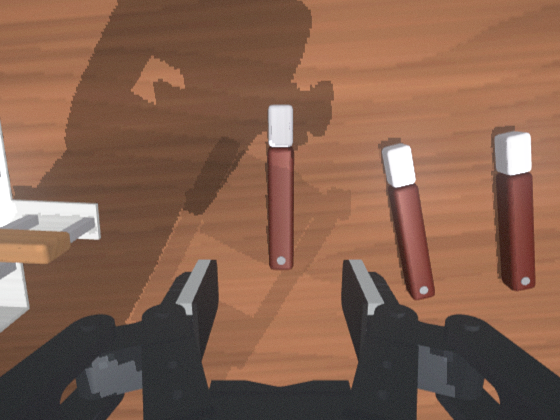

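Emit:
{"fn": "step_arm", "kwargs": {"steps": [[30, 0.5, -3, 0, 0, 0, 0.0], [30, 0.5, 0, 0, 0, 0, 0.0], [30, 0, 0, 0, 0, 0, 0.0], [25, 0, 0, 0, 0, 0, 0.0], [18, 0, 0, 0, 0, 0, 0.0], [10, 0, 0, 0, 0, 0, 0.0], [4, 0, 0, 0, 0, 0, 0.0], [0, 0, 0, 0, 0, 0, 0.0], [0, 0, 0, 0, 0, 0, 0]]}}

```text
clock: 18.85
tool_pos: [506.6, -266.8, -12.9]
eef_rot: [-2.184, 0.086, 2.181]
ft_force: [1.1, 0.7, 0.4]
opening: 0.502
```

Emit:
{"fn": "step_arm", "kwargs": {"steps": [[0, 0, 0, 0, 0, 0, -1], [0, 0, 0, 0, 0, 0, -1], [0, 0, 0, 0, 0, 0, -1], [0, 0, 0, 0, 0, 0, -1], [0, 0, 0, 0, 0, 0, -1]]}}

```text
clock: 19.35
tool_pos: [506.7, -267.2, -12.7]
eef_rot: [-2.184, 0.086, 2.18]
ft_force: [-0.9, 0.0, 5.7]
opening: 0.216
```

Run:
```python
from h import *
f=grab_frame("wrist");save(f,"g2.png")
s=sense();print(s["tool_pos"],s["opening"])
```

```text
[ 506.65416493 -267.23965273  -12.67570673] 0.21096841813884076
```

View pics/g2.png

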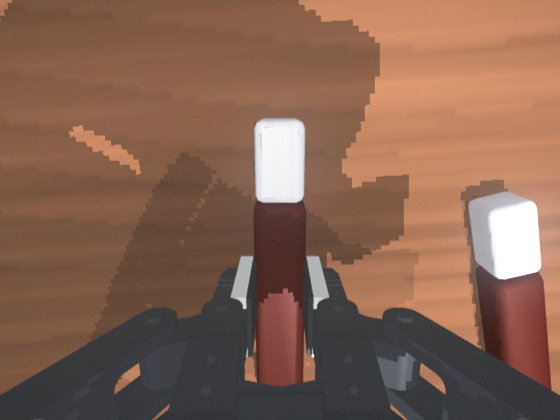

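Emit:
{"fn": "step_arm", "kwargs": {"steps": [[-10, 0, 0, 0, 0, 0, -1], [-30, 0, 0, 0, 0, 0, -1], [-40, 0, 0, 0, 0, 0, -1], [-30, 0, 0, 0, 0, 0, -1], [0, 0, 0, 0, 0, 0, -1]]}}

```text
clock: 19.9
tool_pos: [508.7, -268.5, 102.0]
eef_rot: [-2.194, 0.091, 2.175]
ft_force: [0.4, -0.7, -0.7]
opening: 0.214
```

Run:
```python
from h import *
plan(notch(23,90),A0-.12)
```

```text
t 19.9 pos [ 508.7 -268.5  102. ] turn first [ 0.042  -0.009  -0.0046] then shift(new tool axes) [  12.  -339.3   36.2] rows>= 1.0 7.0 op 0.214
```

Emit:
{"fn": "step_arm", "kwargs": {"steps": [[0, 0, 0, 0.042, 0, 0, -1], [0, -40, 4, 0, 0, 0, -1], [0, -43, 4, 0, 0, 0, -1], [0, -43, 4, 0, 0, 0, -1], [0, -43, 4, 0, 0, 0, -1], [0, -43, 4, 0, 0, 0, -1], [0, -43, 4, 0, 0, 0, -1], [0, -43, 4, 0, 0, 0, -1], [0, -39, 4, 0, 0, 0, -1]]}}

```text
clock: 20.8
tool_pos: [512.9, 73.8, 94.7]
eef_rot: [-2.158, 0.129, 2.162]
ft_force: [1.2, 0.9, -0.9]
opening: 0.21
```

Emit:
{"fn": "step_arm", "kwargs": {"steps": [[0, 0, 0, 0, 0, 0, -1], [0, 0, 0, 0, 0, 0, -1], [0, 0, 0, 0, 0, 0, -1]]}}

```text
clock: 21.1
tool_pos: [513.6, 71.2, 95.1]
eef_rot: [-2.158, 0.131, 2.161]
ft_force: [-0.3, -0.4, -1.1]
opening: 0.213
```

Run:
```python
from h import *
f=grab_frame("wrist");save(f,"g3.png")
plan(notch(23,44),A0-.12)
```

```text
t 21.15 pos [513.9  70.9  95.3] turn first [-0.0012  0.001  -0.0005] then shift(new tool axes) [51.3 -1.7  0.7] rows>= 1.0 2.0 op 0.219
```

View pics/g3.png

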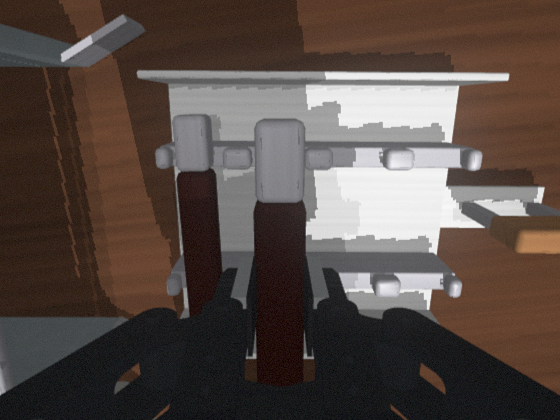

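Emit:
{"fn": "step_arm", "kwargs": {"steps": [[10, -1, 0.5, 0, 0, 0, -1], [20, 0, 0, 0, 0, 0, -1], [15, 0, 0, 0, 0, 0, -1], [5, 0, 0, 0, 0, 0, -1], [0, 0, 0, 0, 0, 0, -1], [0, 0, 0, 0, 0, 0, -1]]}}

```text
clock: 21.75
tool_pos: [514.2, 72.8, 46.2]
eef_rot: [-2.16, 0.13, 2.159]
ft_force: [-0.3, 0.6, -0.7]
opening: 0.216
```

Run:
```python
from h import *
f=grab_frame("wrist");save(f,"g4.png")
plan(notch(23,27),A0-.12)
```

```text
t 21.8 pos [514.6  72.9  46.7] turn first [-0.     -0.0013  0.0002] then shift(new tool axes) [19.7  0.3  1.2] rows>= 1.0 1.0 op 0.21
```

View pics/g4.png

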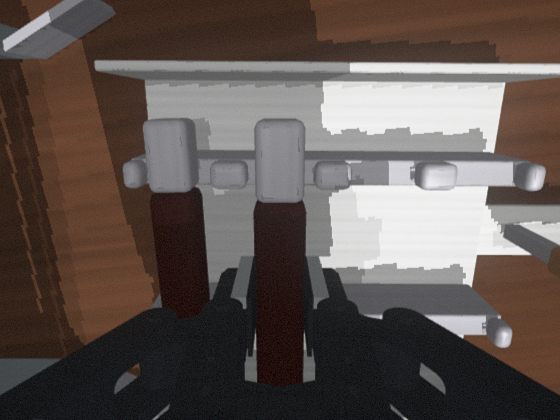

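Emit:
{"fn": "step_arm", "kwargs": {"steps": [[8, 0, 0.5, 0, 0, 0, -1], [6, 0, 0.5, 0, 0, 0, -1], [4, 0, 0, 0, 0, 0, -1], [2, 0, 0, 0, 0, 0, -1], [0, 0, 0, 0, 0, 0, -1], [0, 0, 0, 0, 0, 0, -1]]}}

```text
clock: 22.4
tool_pos: [513.0, 73.1, 27.3]
eef_rot: [-2.159, 0.129, 2.16]
ft_force: [-5.3, 0.4, 10.2]
opening: 0.215
```

Run:
```python
from h import *
f=grab_frame("wrist");save(f,"g5.png");print(sense()["ft_force"])
plan(notch(23,27),A0-.12)
```

```text
[-5.42302507 -0.34623822  9.65734974]
t 22.45 pos [513.   73.2  27.3] turn first [ 0.0003  0.0006 -0.0001] then shift(new tool axes) [ 0.3  0.4 -0.4] rows>= 1.0 1.0 op 0.212
```

View pics/g5.png

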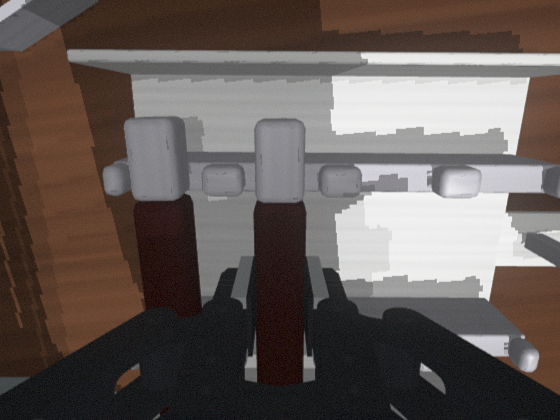

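Seated on the notch floor (10 N contact). Release, rise, head for handle C.

Emit:
{"fn": "step_arm", "kwargs": {"steps": [[-1, 0, 0, 0, 0, 0, -1], [0, 0, 0, 0, 0, 0, -0.3], [0, 0, 0, 0, 0, 0, -0.2], [0, 0, 0, 0, 0, 0, -0.2], [-10, 0, 0, 0, 0, 0, -0.2], [-20, 0, 0, 0, 0, 0, -0.2], [-40, 0, 0, 0, 0, 0, 0], [-40, 0, 0, 0, 0, 0, 0.2], [0, 0, 0, 0, 0, 0, 0.2], [0, 0, 0, 0, 0, 0, 0.2]]}}

```text
clock: 23.45
tool_pos: [514.0, 73.1, 139.0]
eef_rot: [-2.163, 0.129, 2.155]
ft_force: [-0.4, 0.4, -1.0]
opening: 0.596
```

Run:
```python
from h import *
save(grab_frame("wrist"),"g6.png")
f=grab_frame("top");save(f,"g7.png",(315,180,445,260),6)
plan([469.1,-366.8,135],A0+.149)
```

```text
t 23.55 pos [512.1  73.  136. ] turn first [-0.269   0.0017 -0.    ] then shift(new tool axes) [  1.  428.5 107.8] rows>= 2.0 9.0 op 0.605
```

View pics/g6.png

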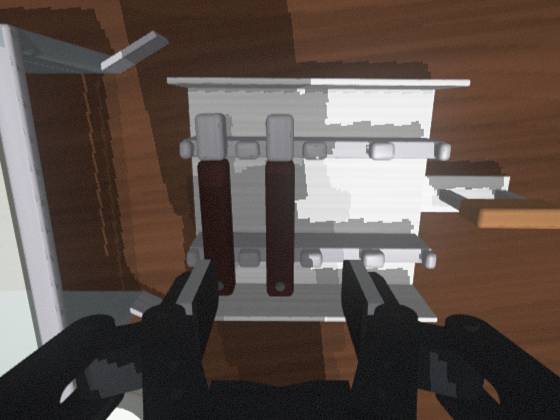

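View pics/g7.png

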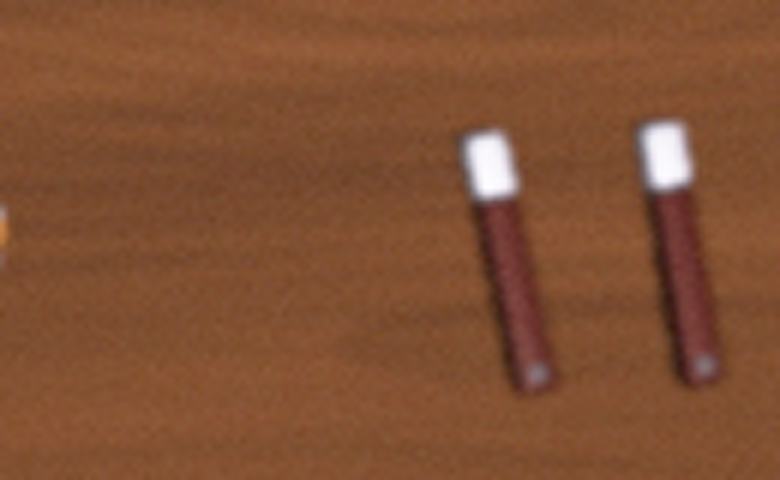

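Emit:
{"fn": "step_arm", "kwargs": {"steps": [[0, 0, 0, -0.1345, 0, 0, 0.2], [0, 0, 0, -0.1345, 0, 0, 0.2], [0, 48, 12, 0, 0, 0, 0.2], [0, 48, 12, 0, 0, 0, 0.2], [0, 48, 12, 0, 0, 0, 0.2], [0, 48, 12, 0, 0, 0, 0.2], [0, 48, 12, 0, 0, 0, 0.2], [0, 48, 12, 0, 0, 0, 0.2], [0, 48, 12, 0, 0, 0, 0.2], [0, 48, 12, 0, 0, 0, 0.2]]}}

```text
clock: 24.55
tool_pos: [473.4, -322.2, 134.7]
eef_rot: [2.143, 0.163, -2.148]
ft_force: [0.6, 0.5, 0.7]
opening: 0.601
```

Emit:
{"fn": "step_arm", "kwargs": {"steps": [[0, 44, 12, 0, 0, 0, 0.2], [0, 0, 0, 0, 0, 0, 0.2], [0, 0, 0, 0, 0, 0, 0.2], [0, 0, 0, 0, 0, 0, 0.2]]}}

```text
clock: 24.95
tool_pos: [469.1, -364.9, 135.3]
eef_rot: [2.143, 0.163, -2.147]
ft_force: [-0.8, -0.2, -0.1]
opening: 0.599
```

Run:
```python
from h import *
f=grab_frame("wrist");save(f,"i1.png")
print([(r["xy"],round(r["conf"],2)) for r in recognise("wrist","handle0")])
plan([469.1,-366.8,-14],A0+.149)
```

```text
[([279.9, 189.6], 0.89), ([386.4, 197.3], 0.66)]
t 25.05 pos [ 469.6 -364.7  136.1] turn first [0.0016 0.0008 0.0013] then shift(new tool axes) [150.1   2.    0.8] rows>= 1.0 4.0 op 0.601
```

View pics/i1.png

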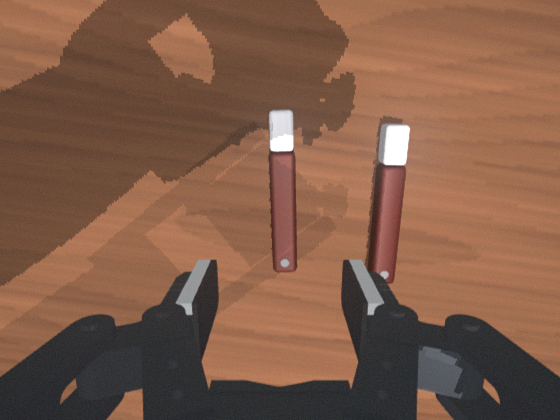

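Run:
```python
from h import *
p=p2w("wrist",[[281.5,110],[285,271]],14);d=p[0]-p[1];print(p.mean(0).round(1),np.linalg.norm(d).round(1),np.arctan2(d[1],d[0]))
```

```text
[ 470.3 -367.4   14. ] 130.5 0.17370614153734745
```

Emit:
{"fn": "step_arm", "kwargs": {"steps": [[30, 1, 0, -0.015, 0, 0, 0.0], [30, 1, 0, 0, 0, 0, 0.0], [30, 0, 0, 0, 0, 0, 0.0], [25, 0, 0, 0, 0, 0, 0.0], [18, 0, 0, 0, 0, 0, 0.0], [10, 0, 0, 0, 0, 0, 0.0], [5, 0, 0, 0, 0, 0, 0.0], [2, 0, 0, 0, 0, 0, 0.0], [0, 0, 0, 0, 0, 0, 0]]}}

```text
clock: 25.95
tool_pos: [470.6, -368.5, -12.3]
eef_rot: [2.136, 0.175, -2.134]
ft_force: [0.6, -0.5, 0.3]
opening: 0.5
```

Emit:
{"fn": "step_arm", "kwargs": {"steps": [[0, 0, 0, 0, 0, 0, -1], [0, 0, 0, 0, 0, 0, -1], [0, 0, 0, 0, 0, 0, -1], [0, 0, 0, 0, 0, 0, -1], [0, 0, 0, 0, 0, 0, -1]]}}

```text
clock: 26.45
tool_pos: [470.8, -369.0, -11.7]
eef_rot: [2.137, 0.174, -2.134]
ft_force: [0.1, 0.5, 5.1]
opening: 0.211
```

Run:
```python
from h import *
f=grab_frame("wrist");save(f,"i2.png")
s=sense();print(s["tool_pos"],s["opening"])
```

```text
[ 470.766497   -369.05472797  -11.6827547 ] 0.21159522068240358
```

View pics/i2.png

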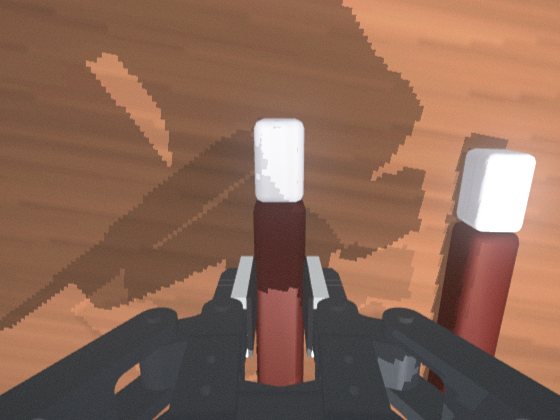

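Emit:
{"fn": "step_arm", "kwargs": {"steps": [[-10, 0, 0, 0, 0, 0, -1], [-30, 0, 0, 0, 0, 0, -1], [-40, 0, 0, 0, 0, 0, -1], [-30, 0, 0, 0, 0, 0, -1], [0, 0, 0, 0.094, 0, 0, -1], [0, 0, 0, 0.095, 0, 0, -1], [0, 0, 0, 0.095, 0, 0, -1], [0, 0, 0, 0, 0, 0, -1]]}}

```text
clock: 27.3
tool_pos: [469.5, -367.9, 96.7]
eef_rot: [-2.159, 0.129, 2.16]
ft_force: [-0.3, 0.3, -0.5]
opening: 0.215
```

Run:
```python
from h import *
plan(notch(-23,92),A0-.12)
```

```text
t 27.3 pos [ 469.5 -367.9   96.7] turn first [0.0002 0.0007 0.0005] then shift(new tool axes) [   4.7 -396.6    9.2] rows>= 1.0 8.0 op 0.215
```

Emit:
{"fn": "step_arm", "kwargs": {"steps": [[0, -40, 1, 0, 0, 0, -1], [0, -45, 1, 0, 0, 0, -1], [0, -45, 1, 0, 0, 0, -1], [0, -45, 1, 0, 0, 0, -1], [0, -45, 1, 0, 0, 0, -1], [0, -45, 1, 0, 0, 0, -1], [0, -45, 1, 0, 0, 0, -1], [0, -45, 1, 0, 0, 0, -1], [0, -40, 1, 0, 0, 0, -1]]}}

```text
clock: 28.2
tool_pos: [507.8, 27.1, 96.9]
eef_rot: [-2.161, 0.126, 2.161]
ft_force: [0.4, 0.5, -1.3]
opening: 0.211
```

Emit:
{"fn": "step_arm", "kwargs": {"steps": [[0, 0, 0, 0, 0, 0, -1], [0, 0, 0, 0, 0, 0, -1], [0, 0, 0, 0, 0, 0, -1]]}}

```text
clock: 28.5
tool_pos: [508.0, 24.4, 96.8]
eef_rot: [-2.159, 0.13, 2.16]
ft_force: [-0.0, -0.4, -0.9]
opening: 0.213
```

Run:
```python
from h import *
f=grab_frame("wrist");save(f,"i3.png")
plan(notch(-23,44),A0-.12)
```

```text
t 28.55 pos [508.1  24.   96.8] turn first [-0.0006  0.0003 -0.0003] then shift(new tool axes) [52.8 -2.9  0.6] rows>= 1.0 2.0 op 0.211
```

View pics/i3.png

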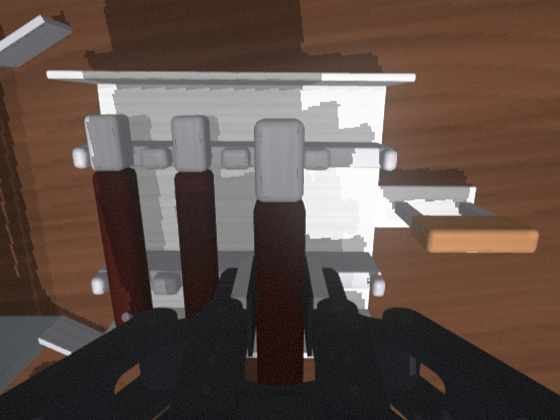

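Emit:
{"fn": "step_arm", "kwargs": {"steps": [[10, -2, 0.5, 0, 0, 0, -1], [20, 0, 0, 0, 0, 0, -1], [15, 0, 0, 0, 0, 0, -1], [5, 0, 0, 0, 0, 0, -1], [0, 0, 0, 0, 0, 0, -1], [0, 0, 0, 0, 0, 0, -1]]}}

```text
clock: 29.15
tool_pos: [508.4, 26.9, 47.2]
eef_rot: [-2.16, 0.13, 2.159]
ft_force: [1.3, -0.2, 0.2]
opening: 0.214
```

Run:
```python
from h import *
f=grab_frame("wrist");save(f,"i4.png")
plan(notch(-23,28),A0-.12)
```

```text
t 29.2 pos [508.7  26.9  47.7] turn first [-0.     -0.0013  0.0001] then shift(new tool axes) [19.7  0.   0.9] rows>= 1.0 1.0 op 0.21
```

View pics/i4.png

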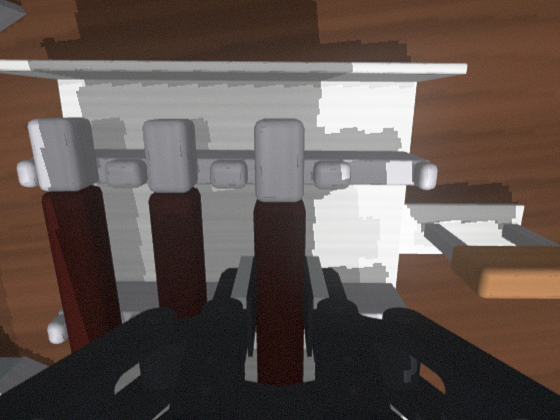

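Emit:
{"fn": "step_arm", "kwargs": {"steps": [[8, 0, 0.5, 0, 0, 0, -1], [6, 0, 0.5, 0, 0, 0, -1], [4, 0, 0, 0, 0, 0, -1], [1.5, 0, 0, 0, 0, 0, -1], [0, 0, 0, 0, 0, 0, -1], [0, 0, 0, 0, 0, 0, -1]]}}

```text
clock: 29.8
tool_pos: [507.1, 27.3, 28.3]
eef_rot: [-2.159, 0.129, 2.16]
ft_force: [-4.1, -0.5, 5.8]
opening: 0.212
```

Run:
```python
from h import *
f=grab_frame("wrist");save(f,"i5.png");print(sense()["ft_force"])
plan(notch(-23,28),A0-.12)
```

```text
[-3.91236022 -0.49151215  6.31592183]
t 29.85 pos [507.1  27.2  28.3] turn first [ 0.0003  0.0006 -0.0001] then shift(new tool axes) [ 0.3  0.1 -0.8] rows>= 1.0 1.0 op 0.22
```

View pics/i5.png

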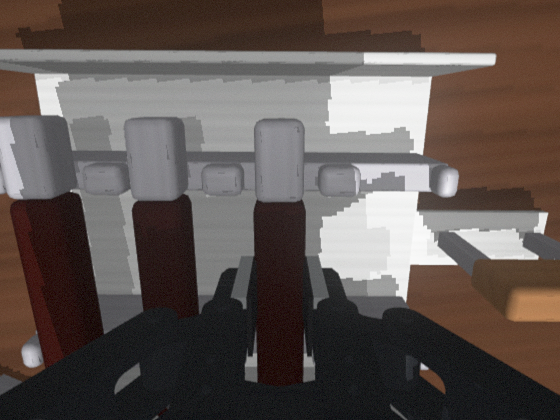

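Emit:
{"fn": "step_arm", "kwargs": {"steps": [[-1, 0, 0, 0, 0, 0, -1], [0, 0, 0, 0, 0, 0, -0.3], [0, 0, 0, 0, 0, 0, -0.2], [0, 0, 0, 0, 0, 0, -0.2], [-10, 0, 0, 0, 0, 0, -0.2], [-20, 0, 0, 0, 0, 0, -0.2], [-40, 0, 0, 0, 0, 0, 0], [-40, 0, 0, 0, 0, 0, 0.2], [0, 0, 0, 0, 0, 0, 0.2], [0, 0, 0, 0, 0, 0, 0.2]]}}

```text
clock: 30.85
tool_pos: [508.2, 27.1, 140.6]
eef_rot: [-2.164, 0.13, 2.155]
ft_force: [-0.9, 0.5, 0.3]
opening: 0.601
```

Run:
```python
from h import *
save(grab_frame("wrist"),"i6.png")
f=grab_frame("top");save(f,"i7.png",(315,180,445,260),6)
plan([470.6,-451,135],A0+.116)
```

```text
t 30.95 pos [506.2  27.2 137.6] turn first [-0.2359  0.0016  0.    ] then shift(new tool axes) [  2.6 470.9  90.8] rows>= 2.0 10.0 op 0.599
```

View pics/i6.png

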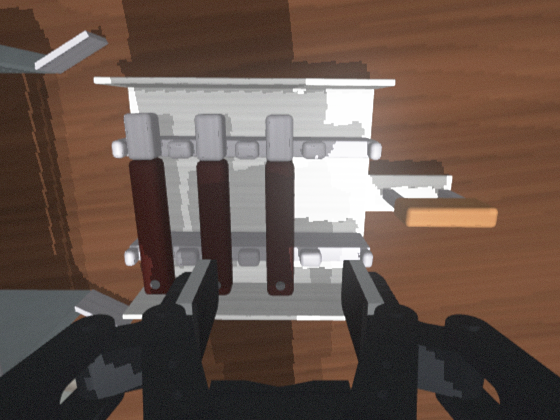

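View pics/i7.png

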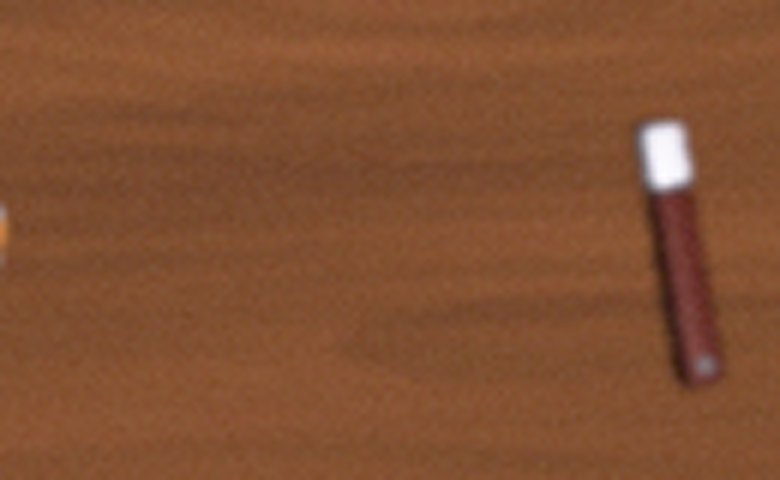

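Three in place; handle D unchanged.

Emit:
{"fn": "step_arm", "kwargs": {"steps": [[0, 0, 0, -0.123, 0, 0, 0.2], [0, 0, 0, -0.123, 0, 0, 0.2], [0, 47, 9, 0, 0, 0, 0.2], [0, 47, 9, 0, 0, 0, 0.2], [0, 47, 9, 0, 0, 0, 0.2], [0, 47, 9, 0, 0, 0, 0.2], [0, 47, 9, 0, 0, 0, 0.2], [0, 47, 9, 0, 0, 0, 0.2], [0, 47, 9, 0, 0, 0, 0.2], [0, 47, 9, 0, 0, 0, 0.2]]}}

```text
clock: 31.95
tool_pos: [481.4, -356.0, 136.1]
eef_rot: [2.155, 0.139, -2.16]
ft_force: [0.4, -0.3, -0.0]
opening: 0.603
```

Emit:
{"fn": "step_arm", "kwargs": {"steps": [[0, 47, 9, 0, 0, 0, 0.2], [0, 47, 9, 0, 0, 0, 0.2], [0, 0, 0, 0, 0, 0, 0.2], [0, 0, 0, 0, 0, 0, 0.2], [0, 0, 0, 0, 0, 0, 0.2]]}}

```text
clock: 32.45
tool_pos: [476.4, -449.0, 136.7]
eef_rot: [2.155, 0.14, -2.159]
ft_force: [0.2, 0.1, 0.6]
opening: 0.599
```

Run:
```python
from h import *
f=grab_frame("wrist");save(f,"j1.png")
print([(r["xy"],round(r["conf"],2)) for r in recognise("wrist","handle0")])
plan([470.6,-451,-14],A0+.126)
```

```text
[([282.8, 194.6], 0.92)]
t 32.55 pos [ 476.9 -448.8  137.7] turn first [0.0016 0.0007 0.0013] then shift(new tool axes) [151.7   1.4   6.5] rows>= 1.0 4.0 op 0.598
```

View pics/j1.png

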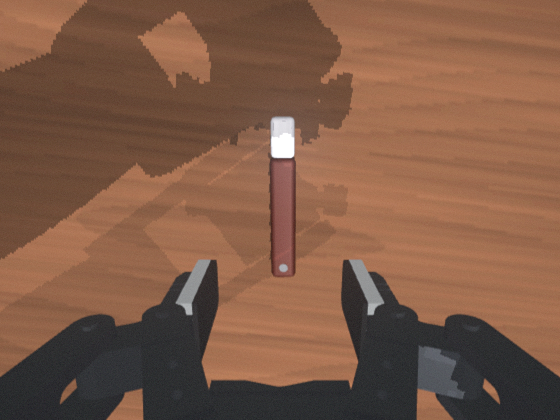

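Run:
```python
from h import *
p=p2w("wrist",[[283,117],[283,276]],14);d=p[0]-p[1];print(p.mean(0).round(1),np.linalg.norm(d).round(1),np.arctan2(d[1],d[0])); m=p.mean(0); m[2]=-14; plan(m,A0+.126)
```

```text
[ 472.3 -452.    14. ] 130.8 0.12922146604037182
t 32.55 pos [ 476.9 -448.8  137.7] turn first [0.0016 0.0007 0.0013] then shift(new tool axes) [151.7   2.5   5. ] rows>= 1.0 4.0 op 0.598
```

Emit:
{"fn": "step_arm", "kwargs": {"steps": [[30, 1, 3, 0, 0, 0, 0.0], [30, 1, 2.5, 0, 0, 0, 0.0], [30, 0, 0, 0, 0, 0, 0.0], [25, 0, 0, 0, 0, 0, 0.0], [18, 0, 0, 0, 0, 0, 0.0], [12, 0, 0, 0, 0, 0, 0.0], [5, 0, 0, 0, 0, 0, 0.0], [2, 0, 0, 0, 0, 0, 0.0], [0, 0, 0, 0, 0, 0, 0]]}}

```text
clock: 33.45
tool_pos: [472.2, -453.6, -12.6]
eef_rot: [2.157, 0.135, -2.155]
ft_force: [0.4, -1.5, 0.2]
opening: 0.502
```

Emit:
{"fn": "step_arm", "kwargs": {"steps": [[0, 0, 0, 0, 0, 0, -1], [0, 0, 0, 0, 0, 0, -1], [0, 0, 0, 0, 0, 0, -1], [0, 0, 0, 0, 0, 0, -1], [0, 0, 0, 0, 0, 0, -1]]}}

```text
clock: 33.95
tool_pos: [472.4, -454.0, -12.1]
eef_rot: [2.157, 0.134, -2.154]
ft_force: [-1.2, 0.2, 6.0]
opening: 0.21
```

Run:
```python
from h import *
f=grab_frame("wrist");save(f,"j2.png")
s=sense();print(s["tool_pos"],s["opening"])
```

```text
[ 472.40424629 -454.03148431  -12.062511  ] 0.21192844725481874
```

View pics/j2.png

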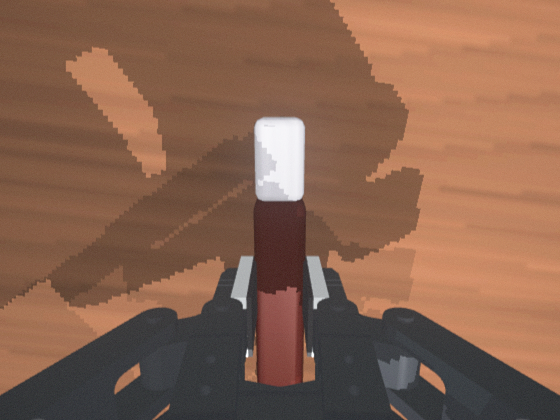

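Run:
```python
from h import *
# c8: TCP cab (-2.6,-161,37.4)
for px in([253,191],[251,187],[288,192],[259,200],[262,203]):
    A,B=w2c(p2w("side",[px],0)[0]),w2c(p2w("side",[px],100)[0]);t=(-161-A[1])/(B[1]-A[1]);q=A+t*(B-A);print(px,"lateral",(q[0]+2.6).round(1),"above TCP",(q[2]-37.4).round(1))
```

```text
[253, 191] lateral -49.3 above TCP 99.2
[251, 187] lateral -55.7 above TCP 114.1
[288, 192] lateral 66.2 above TCP 93.4
[259, 200] lateral -29.5 above TCP 64.8
[262, 203] lateral -19.4 above TCP 53.1
```

Emit:
{"fn": "step_arm", "kwargs": {"steps": [[-10, 0, 0, 0, 0, 0, -1], [-30, 0, 0, 0, 0, 0, -1], [-40, 0, 0, 0, 0, 0, -1], [-30, 0, 0, 0, 0, 0, -1], [0, 0, 0, 0.123, 0, 0, -1], [0, 0, 0, 0.123, 0, 0, -1], [0, 0, 0, 0, 0, 0, -1], [0, 0, 0, 0, 0, 0, -1]]}}

```text
clock: 34.8
tool_pos: [471.3, -452.6, 95.9]
eef_rot: [-2.16, 0.126, 2.161]
ft_force: [0.2, -0.4, -0.9]
opening: 0.209
```

Run:
```python
from h import *
plan(notch(-69,92),A0-.12)
```

```text
t 34.8 pos [ 471.3 -452.6   95.9] turn first [0.0026 0.0009 0.0008] then shift(new tool axes) [   3.9 -434.6   21.1] rows>= 1.0 9.0 op 0.209
```

Emit:
{"fn": "step_arm", "kwargs": {"steps": [[0, -43, 2, 0, 0, 0, -1], [0, -44, 2, 0, 0, 0, -1], [0, -44, 2, 0, 0, 0, -1], [0, -44, 2, 0, 0, 0, -1], [0, -44, 2, 0, 0, 0, -1], [0, -44, 2, 0, 0, 0, -1], [0, -44, 2, 0, 0, 0, -1], [0, -44, 2, 0, 0, 0, -1], [0, -44, 2, 0, 0, 0, -1], [0, -40, 2, 0, 0, 0, -1]]}}

```text
clock: 35.8
tool_pos: [503.3, -16.8, 96.2]
eef_rot: [-2.16, 0.127, 2.161]
ft_force: [-0.2, -0.2, -0.6]
opening: 0.217
```

Emit:
{"fn": "step_arm", "kwargs": {"steps": [[0, 0, 0, 0, 0, 0, -1], [0, 0, 0, 0, 0, 0, -1], [0, 0, 0, 0, 0, 0, -1]]}}

```text
clock: 36.1
tool_pos: [503.7, -19.4, 96.2]
eef_rot: [-2.159, 0.13, 2.16]
ft_force: [0.1, -0.6, -1.2]
opening: 0.208
```

Run:
```python
from h import *
f=grab_frame("wrist");save(f,"j3.png")
plan(notch(-69,44),A0-.12)
```

```text
t 36.15 pos [503.7 -19.7  96.3] turn first [-0.0005  0.0003 -0.0002] then shift(new tool axes) [52.3 -0.9  1.5] rows>= 1.0 2.0 op 0.213
```

View pics/j3.png

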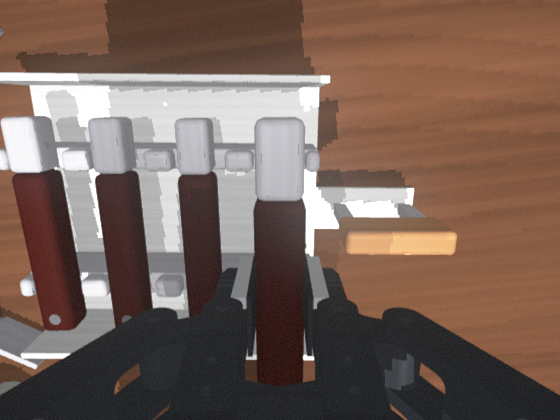

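Emit:
{"fn": "step_arm", "kwargs": {"steps": [[10, -0.5, 1, 0, 0, 0, -1], [20, 0, 0, 0, 0, 0, -1], [15, 0, 0, 0, 0, 0, -1], [5, 0, 0, 0, 0, 0, -1], [0, 0, 0, 0, 0, 0, -1], [0, 0, 0, 0, 0, 0, -1]]}}

```text
clock: 36.75
tool_pos: [503.3, -18.4, 46.8]
eef_rot: [-2.16, 0.13, 2.159]
ft_force: [0.7, -0.5, -0.7]
opening: 0.21
```

Run:
```python
from h import *
f=grab_frame("wrist");save(f,"j4.png")
plan(notch(-69,28),A0-.12)
```

```text
t 36.8 pos [503.6 -18.4  47.2] turn first [-0.     -0.0013 -0.    ] then shift(new tool axes) [19.2  0.4  1.2] rows>= 1.0 1.0 op 0.214
```

View pics/j4.png

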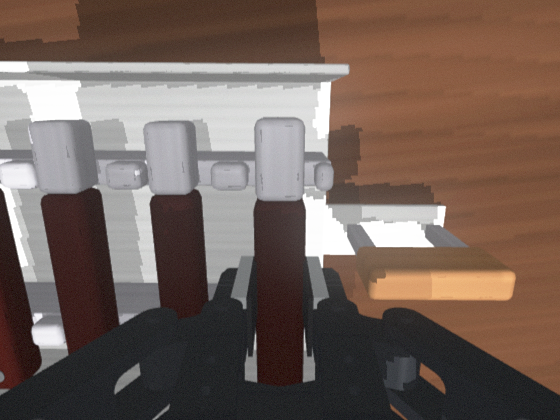

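Emit:
{"fn": "step_arm", "kwargs": {"steps": [[7, 0.8, 0.5, 0, 0, 0, -1], [6, 0, 0.5, 0, 0, 0, -1], [4, 0, 0, 0, 0, 0, -1], [2, 0, 0, 0, 0, 0, -1], [0, 0, 0, 0, 0, 0, -1], [0, 0, 0, 0, 0, 0, -1]]}}

```text
clock: 37.4
tool_pos: [501.9, -18.9, 27.9]
eef_rot: [-2.159, 0.13, 2.16]
ft_force: [-3.5, 0.5, 4.2]
opening: 0.212
```

Run:
```python
from h import *
f=grab_frame("wrist");save(f,"j5.png");print(sense()["ft_force"])
plan(notch(-69,28),A0-.12)
```

```text
[-3.37496485  0.50392435  5.99879402]
t 37.45 pos [501.9 -18.8  27.9] turn first [ 0.0002  0.0002 -0.    ] then shift(new tool axes) [-0.1 -0.2 -0.5] rows>= 1.0 1.0 op 0.212
```

View pics/j5.png

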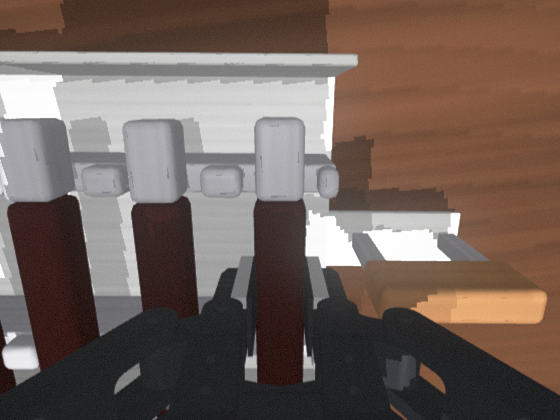

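Emit:
{"fn": "step_arm", "kwargs": {"steps": [[-1, 0, 0, 0, 0, 0, -1], [0, 0, 0, 0, 0, 0, -0.3], [0, 0, 0, 0, 0, 0, -0.2], [0, 0, 0, 0, 0, 0, -0.2], [-10, 0, 0, 0, 0, 0, -0.2], [-20, 0, 0, 0, 0, 0, -0.2], [-40, 0, 0, 0, 0, 0, 0], [-40, 0, 0, 0, 0, 0, 0.2], [0, 45, 0, 0, 0, 0, 0.2], [0, 45, 0, 0, 0, 0, 0.2]]}}

```text
clock: 38.45
tool_pos: [492.6, -108.9, 141.8]
eef_rot: [-2.168, 0.128, 2.156]
ft_force: [0.0, -0.6, -0.5]
opening: 0.6
```

Emit:
{"fn": "step_arm", "kwargs": {"steps": [[0, 0, 0, -0.1428, 0, 0, 0.2], [0, 0, 0, -0.1428, 0, 0, 0.2], [0, 0, 0, -0.1428, 0, 0, 0.2], [0, 0, 0, -0.1428, 0, 0, 0.2], [0, 0, 0, -0.1428, 0, 0, 0.2], [0, 0, 0, -0.1428, 0, 0, 0.2], [0, 0, 0, -0.1428, 0, 0, 0.2], [0, 0, 0, -0.1428, 0, 0, 0.2], [0, 0, 0, -0.1428, 0, 0, 0.2], [0, 0, 0, -0.1428, 0, 0, 0.2]]}}

```text
clock: 39.45
tool_pos: [491.2, -108.3, 139.2]
eef_rot: [1.396, 1.076, -1.395]
ft_force: [-0.4, 0.4, -0.4]
opening: 0.6
```

Emit:
{"fn": "step_arm", "kwargs": {"steps": [[0, 0, 0, -0.1428, 0, 0, 0.2], [0, 0, 0, 0, 0, 0, 0.2], [0, 0, 0, 0, 0, 0, 0.2]]}}

```text
clock: 39.75
tool_pos: [491.2, -108.3, 139.0]
eef_rot: [1.299, 1.148, -1.299]
ft_force: [0.5, 0.3, 0.2]
opening: 0.6
```

Run:
```python
from h import *
f=grab_frame("wrist");save(f,"k1.png")
f=grab_frame("top");save(f,"k2.png",(160,140,360,280),4)
plan(c2w(0,-393,120),-.12)
```

```text
t 39.85 pos [ 491.1 -108.3  138.7] turn first [-0.0019  0.0001 -0.0003] then shift(new tool axes) [18.7  0.4 -9.3] rows>= 1.0 1.0 op 0.602
```

View pics/k1.png

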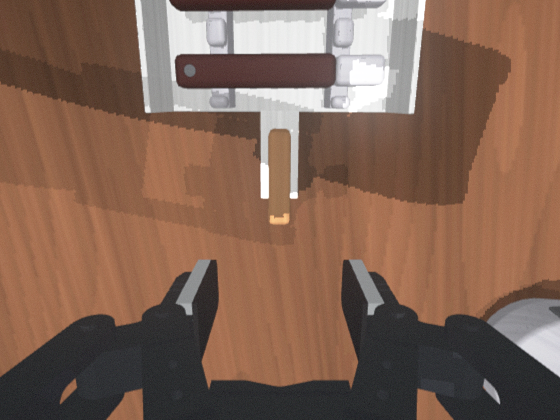

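View pics/k2.png

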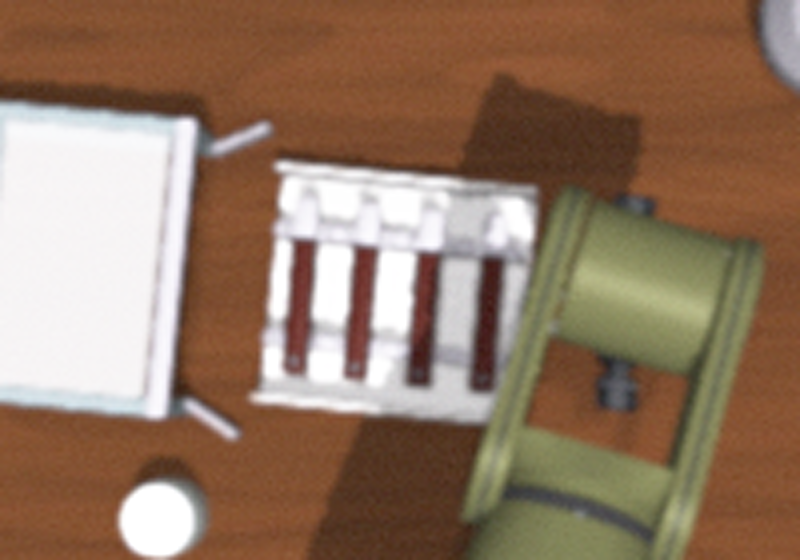

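Emit:
{"fn": "step_arm", "kwargs": {"steps": [[20, 0, -5, 0, 0, 0, 0.1], [25, 0, -4, 0, 0, 0, 0], [25, 0, 0, 0, 0, 0, 0], [18, 0, 0, 0, 0, 0, 0], [10, 0, 0, 0, 0, 0, 0], [4, 0, 0, 0, 0, 0, 0], [0, 0, 0, 0, 0, 0, 0]]}}

```text
clock: 40.55
tool_pos: [492.2, -99.3, 36.5]
eef_rot: [1.297, 1.15, -1.297]
ft_force: [-0.4, -0.1, 0.4]
opening: 0.499
```

Emit:
{"fn": "step_arm", "kwargs": {"steps": [[0, 0, 0, 0, 0, 0, -1], [0, 0, 0, 0, 0, 0, -1], [0, 0, 0, 0, 0, 0, -1], [0, 0, 0, 0, 0, 0, -1], [0, 0, 0, 0, 0, 0, -1]]}}

```text
clock: 41.05
tool_pos: [493.1, -99.7, 37.8]
eef_rot: [1.298, 1.148, -1.296]
ft_force: [-1.1, -0.2, 5.8]
opening: 0.147
```

Run:
```python
from h import *
f=grab_frame("wrist");save(f,"k3.png");print(sense()["ft_force"],sense()["opening"],w2c(sense()["tool_pos"]))
plan(c2w(0,-148,37),-.12)
```

```text
[-1.24285611 -0.90773022  5.65635681] 0.14465294064356482 [   0.44593815 -393.54787303   37.83930637]
t 41.1 pos [493.  -99.7  37.8] turn first [ 0.      0.0005 -0.0019] then shift(new tool axes) [   0.8   -0.4 -245.5] rows>= 1.0 5.0 op 0.145
```

View pics/k3.png

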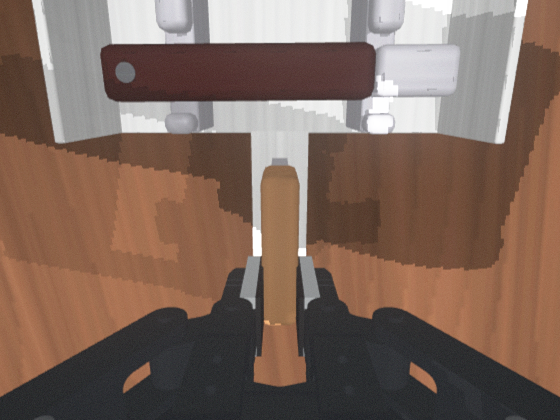

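Emit:
{"fn": "step_arm", "kwargs": {"steps": [[0, 0, -3, 0, 0, 0, -1], [0, 0, -8, 0, 0, 0, -1], [0, 0, -12, 0, 0, 0, -1], [0, 0, -15, 0, 0, 0, -1], [0, 0, -15, 0, 0, 0, -1], [0, 0, -15, 0, 0, 0, -1], [0, 0, -15, 0, 0, 0, -1], [0, 0, -12, 0, 0, 0, -1], [0, 0, -5, 0, 0, 0, -1], [0, 0, 0, 0, 0, 0, -1]]}}

```text
clock: 42.1
tool_pos: [505.4, -0.3, 37.8]
eef_rot: [1.297, 1.147, -1.295]
ft_force: [-0.7, -1.3, 5.4]
opening: 0.144
```

Run:
```python
from h import *
f=grab_frame("wrist");save(f,"k4.png");print(sense()["ft_force"],sense()["opening"],w2c(sense()["tool_pos"]))
f=grab_frame("side");save(f,"k5.png",(210,140,320,225),7)
plan(c2w(0,-148,37),-.12)
```

```text
[-0.48278468 -1.73168365  4.95010513] 0.14146914728434168 [   0.86531997 -293.39167759   37.8515507 ]
t 42.2 pos [ 5.054e+02 -3.000e-01  3.780e+01] turn first [ 0.0005  0.0004 -0.0029] then shift(new tool axes) [   0.8   -0.8 -145.4] rows>= 1.0 3.0 op 0.15
```

View pics/k4.png

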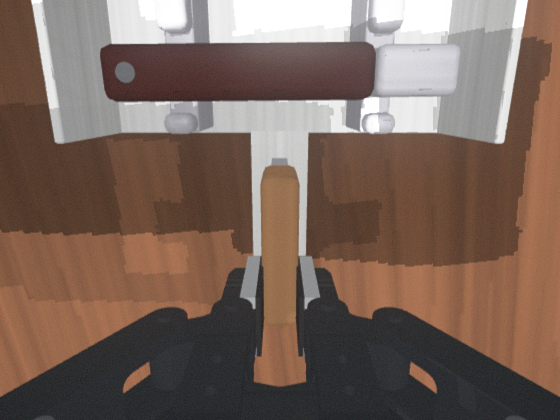

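View pics/k5.png

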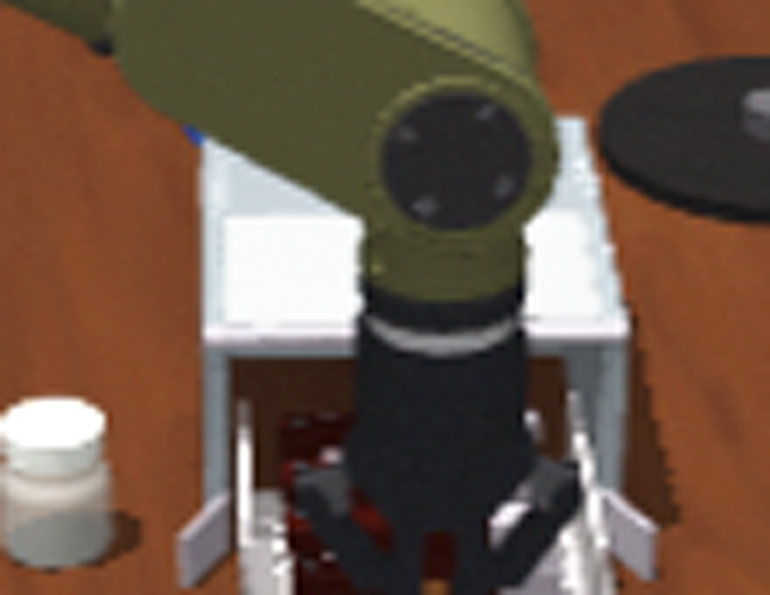

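Emit:
{"fn": "step_arm", "kwargs": {"steps": [[0, 0, -4, 0, 0, 0, -1], [0, -0.3, -12, 0, 0, 0, -1], [0, -0.3, -16, 0, 0, 0, -1], [0, 0, -18, 0, 0, 0, -1], [0, 0, -18, 0, 0, 0, -1], [0, 0, -18, 0, 0, 0, -1], [0, 0, -16, 0, 0, 0, -1], [0, 0, -12, 0, 0, 0, -1], [0, 0, -8, 0, 0, 0, -1], [0, 0, 0, 0, 0, 0, -1]]}}

```text
clock: 43.2
tool_pos: [519.4, 121.4, 37.8]
eef_rot: [1.297, 1.148, -1.294]
ft_force: [0.6, -2.3, 5.3]
opening: 0.144
```

Run:
```python
from h import *
f=grab_frame("wrist");save(f,"k6.png");print(sense()["ft_force"],sense()["opening"],w2c(sense()["tool_pos"]))
f=grab_frame("side");save(f,"k7.png",(210,140,320,225),7)
```

```text
[-0.15101302 -0.65894745  4.80896987] 0.14362808872583588 [ 1.34458466e-01 -1.70887452e+02  3.78185939e+01]
```

View pics/k6.png

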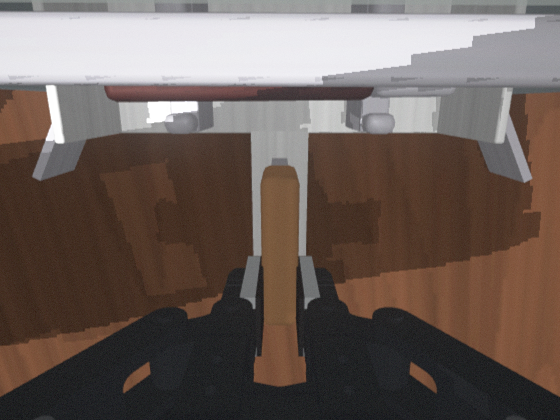

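View pics/k7.png

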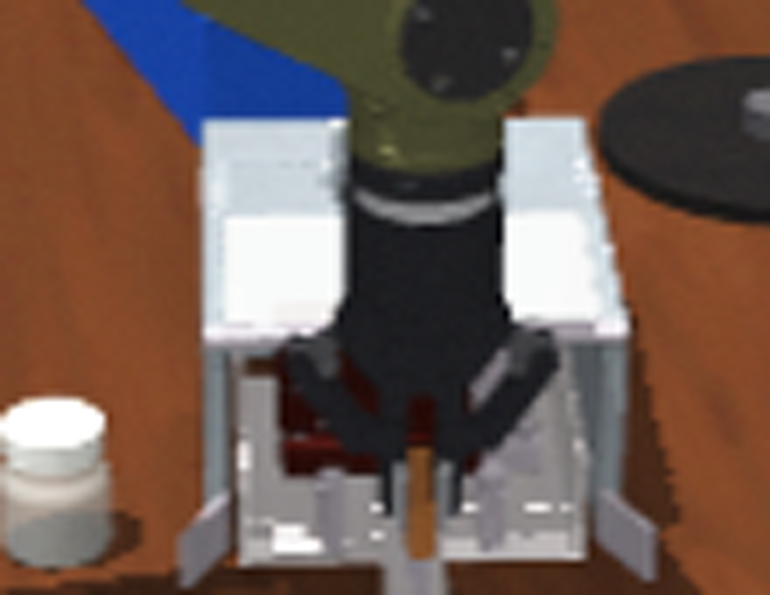

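Emit:
{"fn": "step_arm", "kwargs": {"steps": [[0, 0, -4, 0, 0, 0, -1], [0, 0, -5, 0, 0, 0, -1], [0, 0, -4, 0, 0, 0, -1], [0, 0, -2, 0, 0, 0, -1], [0, 0, 0, 0, 0, 0, -1]]}}

```text
clock: 43.8
tool_pos: [521.0, 134.8, 37.8]
eef_rot: [1.296, 1.147, -1.296]
ft_force: [-0.0, -6.0, 7.0]
opening: 0.145
```

Emit:
{"fn": "step_arm", "kwargs": {"steps": [[0, 0, -1, 0, 0, 0, -1], [0, 0, -1, 0, 0, 0, -1], [0, 0, 0, 0, 0, 0, -1]]}}

```text
clock: 44.1
tool_pos: [521.2, 136.4, 37.8]
eef_rot: [1.295, 1.147, -1.296]
ft_force: [-1.5, -7.9, 6.2]
opening: 0.145
```

Run:
```python
from h import *
print(sense()["ft_force"],sense()["opening"],w2c(sense()["tool_pos"]))
```

```text
[-1.45146586 -7.8557495   6.22458276] 0.1446873086251112 [   0.17983901 -155.79307033   37.82902158]
```

Emit:
{"fn": "step_arm", "kwargs": {"steps": [[0, 0, -1, 0, 0, 0, -1], [0, 0, -1, 0, 0, 0, -1], [0, 0, 0, 0, 0, 0, -1]]}}

```text
clock: 44.4
tool_pos: [521.5, 138.4, 37.8]
eef_rot: [1.295, 1.146, -1.296]
ft_force: [0.1, -7.7, 7.0]
opening: 0.144
```

Emit:
{"fn": "step_arm", "kwargs": {"steps": [[0, 0, -1, 0, 0, 0, -1], [0, 0, -1, 0, 0, 0, -1], [0, 0, 0, 0, 0, 0, -1]]}}

```text
clock: 44.7
tool_pos: [521.7, 140.3, 37.8]
eef_rot: [1.295, 1.146, -1.296]
ft_force: [-0.7, -7.0, 7.5]
opening: 0.144
```

Run:
```python
from h import *
print(sense()["ft_force"],sense()["opening"],w2c(sense()["tool_pos"]))
f=grab_frame("wrist");save(f,"l1.png")
```

```text
[-0.71224134 -7.01887379  7.51405645] 0.1443715970612111 [   0.17941886 -151.82059001   37.83132653]
```

View pics/l1.png

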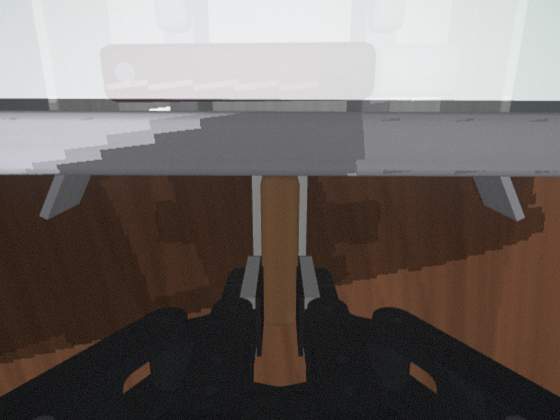

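Emit:
{"fn": "step_arm", "kwargs": {"steps": [[0, 0, -1, 0, 0, 0, -1], [0, 0, -1, 0, 0, 0, -1], [0, 0, 0, 0, 0, 0, -1]]}}

```text
clock: 45.05
tool_pos: [521.9, 142.4, 37.8]
eef_rot: [1.295, 1.146, -1.296]
ft_force: [-1.5, -7.5, 6.9]
opening: 0.147
```

Emit:
{"fn": "step_arm", "kwargs": {"steps": [[0, 0, -1, 0, 0, 0, -1], [0, 0, -1, 0, 0, 0, -1], [0, 0, 0, 0, 0, 0, -1]]}}

```text
clock: 45.35
tool_pos: [522.2, 144.2, 37.8]
eef_rot: [1.295, 1.146, -1.297]
ft_force: [-1.3, -8.4, 6.9]
opening: 0.147
```

Run:
```python
from h import *
t=w2c(sense()["tool_pos"])
for z in(74,):
  for r in(167,323): print(r,(w2c(p2w("wrist",[[280,r]],z)[0])-t).round(1))
f=grab_frame("wrist");save(f,"l2.png");f=grab_frame("side");save(f,"l3.png",(210,140,320,225),7)
```

```text
167 [ 0.  49.3 36.2]
323 [  0.  -11.9  36.2]
```

View pics/l3.png

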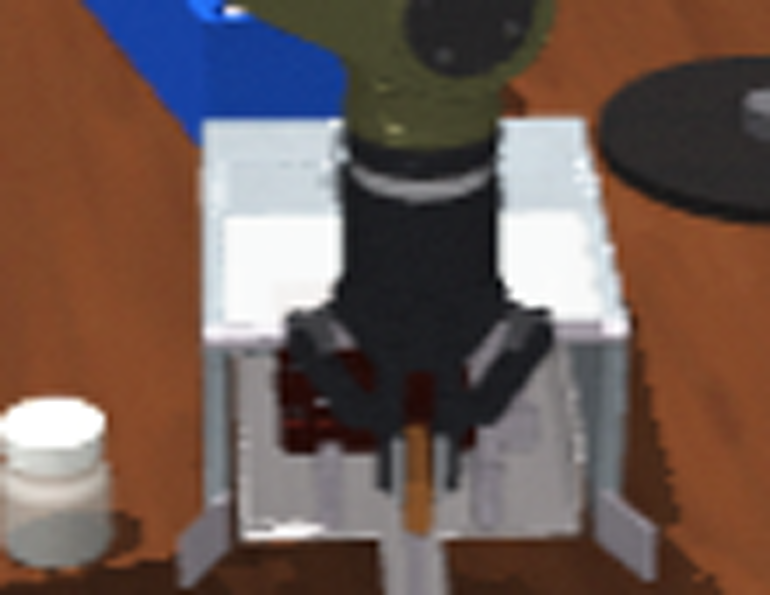

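Emit:
{"fn": "step_arm", "kwargs": {"steps": [[0, 0, -1, 0, 0, 0, -1], [0, 0, -1, 0, 0, 0, -1], [0, 0, 0, 0, 0, 0, -1]]}}

```text
clock: 45.75
tool_pos: [522.1, 144.2, 37.8]
eef_rot: [1.291, 1.144, -1.299]
ft_force: [-2.2, -16.5, 9.5]
opening: 0.139
```

Emit:
{"fn": "step_arm", "kwargs": {"steps": [[0, 0, -1, 0, 0, 0, -1], [0, 0, -1, 0, 0, 0, -1], [0, 0, 0, 0, 0, 0, -1]]}}

```text
clock: 46.05
tool_pos: [522.0, 144.2, 37.8]
eef_rot: [1.287, 1.142, -1.301]
ft_force: [-3.8, -22.3, 12.1]
opening: 0.147
```

Emit:
{"fn": "step_arm", "kwargs": {"steps": [[0, 0, 2, 0, 0, 0, -1], [0, 0, 1, 0, 0, 0, -1], [0, 0, 0, 0, 0, 0, -0.3], [0, 0, 0, 0, 0, 0, 0], [0, 0, 0, 0, 0, 0, 0], [0, 0, 10, 0, 0, 0, 0], [-10, 0, 20, 0, 0, 0, 0], [-20, 0, 30, 0, 0, 0, 0], [0, 0, 30, 0, 0, 0, 0], [0, 0, 0, 0, 0, 0, 0]]}}

```text
clock: 47.05
tool_pos: [510.4, 55.1, 67.0]
eef_rot: [1.299, 1.147, -1.299]
ft_force: [-0.6, 0.5, 0.1]
opening: 0.497
```

Run:
```python
from h import *
s=sense();print(w2c(s["tool_pos"]),s["ft_force"])
f=grab_frame("top");save(f,"m1.png",(140,150,260,240),6);save(grab_frame("wrist"),"m2.png");save(grab_frame("side"),"m3.png",(210,140,320,225),7)
```

```text
[  -0.83645556 -237.79587823   66.97872711] [-0.58161201  0.45437524  0.05406786]
```

View pics/m1.png

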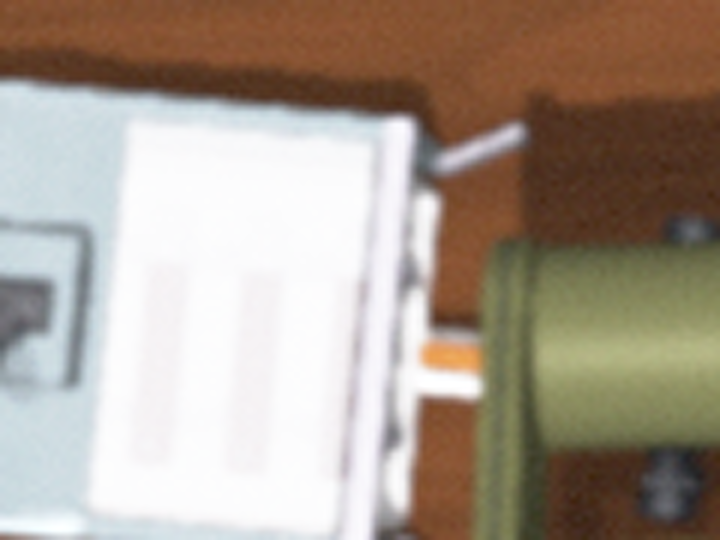

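View pics/m2.png

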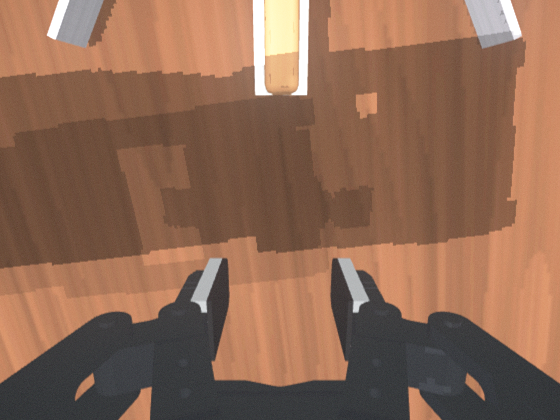

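View pics/m3.png

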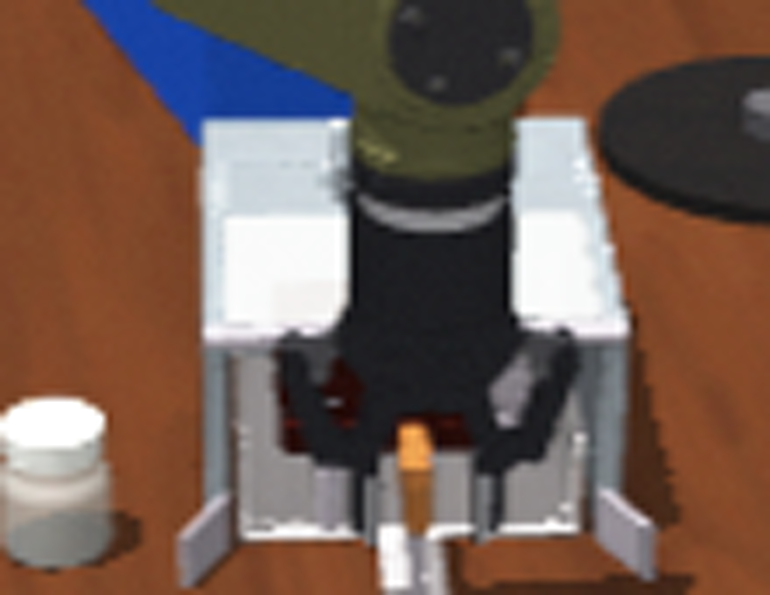

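Run:
```python
from h import *
print(w2c(p2w("wrist",[[282,91]],70)[0]), w2c(p2w("wrist",[[282,93]],74)[0]))
print(w2c(p2w("top",np.array([[425,355]])/6+[140,150],74)[0]))
```

```text
[  -0.36412437 -160.19308612   70.        ] [  -0.38870708 -161.08163434   74.        ]
[  -2.94177645 -106.77175279   74.        ]
```

Emit:
{"fn": "step_arm", "kwargs": {"steps": [[10, 0, 0, 0, 0, 0, -1], [10, 0, 0, 0, 0, 0, -1], [10, 0, -10, 0, 0, 0, -1], [5, 0, -15, 0, 0, 0, -1], [0, 0, -15, 0, 0, 0, -1], [0, 0, -12, 0, 0, 0, -1], [0, 0, -5, 0, 0, 0, -1], [0, 0, 0, 0, 0, 0, -1], [0, 0, 0, 0, 0, 0, -1]]}}

```text
clock: 48.1
tool_pos: [517.5, 114.4, 31.8]
eef_rot: [1.297, 1.15, -1.296]
ft_force: [0.5, 0.6, 0.3]
opening: -0.002
```

Emit:
{"fn": "step_arm", "kwargs": {"steps": [[0, 0, -2, 0, 0, 0, -1], [0, 0, -2, 0, 0, 0, -1], [0, 0, -2, 0, 0, 0, -1], [0, 0, 0, 0, 0, 0, -1]]}}

```text
clock: 48.5
tool_pos: [517.9, 119.2, 31.5]
eef_rot: [1.295, 1.149, -1.298]
ft_force: [-0.9, -5.1, 1.6]
opening: -0.001
```

Emit:
{"fn": "step_arm", "kwargs": {"steps": [[0, 0, -2, 0, 0, 0, -1], [0, 0, -2, 0, 0, 0, -1], [0, 0, 0, 0, 0, 0, -1]]}}

```text
clock: 48.8
tool_pos: [517.5, 119.2, 31.6]
eef_rot: [1.286, 1.145, -1.303]
ft_force: [-5.5, -20.8, 7.7]
opening: 0.0
```

Run:
```python
from h import *
s=sense();print(w2c(s["tool_pos"]),s["ft_force"])
save(grab_frame("wrist"),"m4.png")
```

```text
[  -1.43127968 -173.32138112   31.62259515] [ -5.52886539 -20.83883967   7.699985  ]
```

View pics/m4.png

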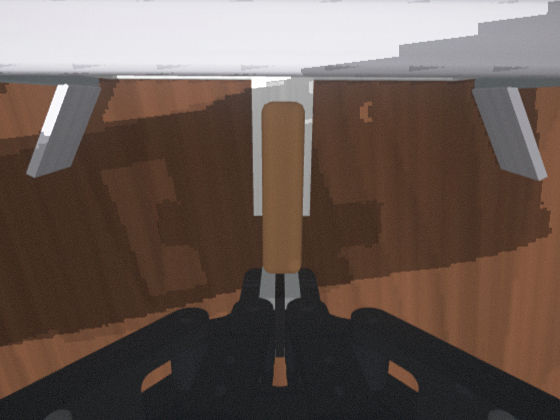

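Emit:
{"fn": "step_arm", "kwargs": {"steps": [[0, 0, 5, 0, 0, 0, -1], [0, 0, 10, 0, 0, 0, -1], [0, 0, 25, 0, 0, 0, -1], [-40, 0, 20, 0, 0, 0, -1], [-50, 0, 0, 0, 0, 0, -1], [-50, 0, 0, 0, 0, 0, -1], [-50, 0, 0, 0, 0, 0, -1], [-30, 0, 0, 0, 0, 0, -1], [0, 0, 0, 0, 0, 0, -1]]}}

```text
clock: 49.75
tool_pos: [514.2, 64.7, 258.4]
eef_rot: [1.304, 1.143, -1.287]
ft_force: [0.1, -0.5, -0.8]
opening: 0.001
```

Run:
```python
from h import *
def tri(a,b):
    r=[]
    for n,px in(("top",a),("side",b)):
        o=cam(n)[1][:3,3]; d=p2w(n,[px],0)[0]-o; r.append((o,d/np.linalg.norm(d)))
    A=sum(np.eye(3)-np.outer(d,d) for o,d in r); B=sum((np.eye(3)-np.outer(d,d))@o for o,d in r)
    P=np.linalg.solve(A,B); return P,[np.linalg.norm((np.eye(3)-np.outer(d,d))@(P-o)) for o,d in r]
k,e=tri([135.4,209.2],[259.6,144.4]); print("knob",k,w2c(k),e)
# pivot/block: top crop centre of dark (215,255), side crop (335,145)
k,e=tri(np.array([215,255])/5+[100,150],np.array([335,147])/5+[200,130]); print("pivot",k,w2c(k),e)
s=sense();print(s["tool_pos"],w2c(s["tool_pos"]))
f=grab_frame("top");save(f,"n1.png",(110,165,210,240),8)
f=grab_frame("side");save(f,"n2.png",(230,130,310,190),10)
for n in("top","side"): print([(r["xy"],r["conf"]) for r in recognise(n,"lever_tip")])
```

```text
knob [524.66662025 363.63100108 200.27702886] [-23.60811548  70.20972517 200.27702886] [np.float64(2.71763578284229), np.float64(2.7176357828422577)]
pivot [551.12385694 360.63241504 140.49923093] [  3.01782494  70.39995725 140.49923093] [np.float64(3.366460972019288), np.float64(3.3664609720190195)]
[514.20125157  64.68390139 258.36759439] [   1.78939329 -227.84036945  258.36759439]
[([136.8, 207.9], 0.47)]
[]
```

View pics/n1.png

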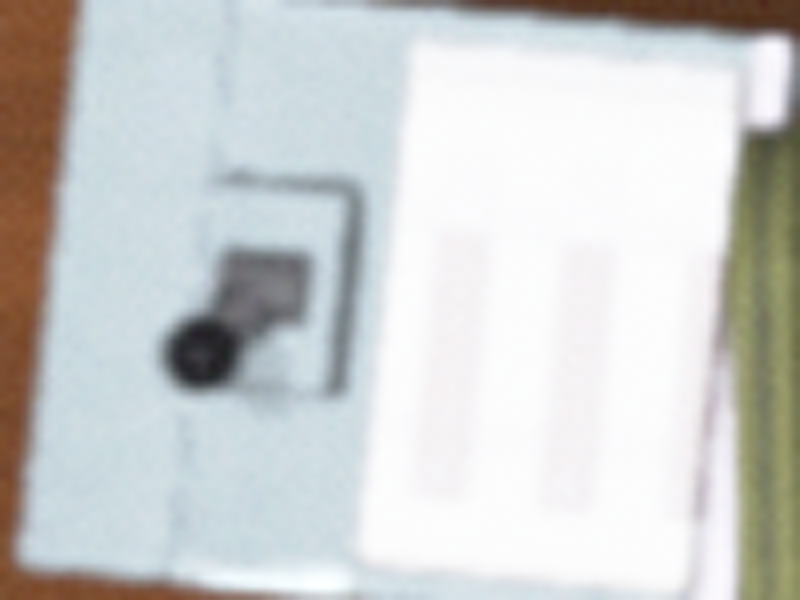

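View pics/n2.png

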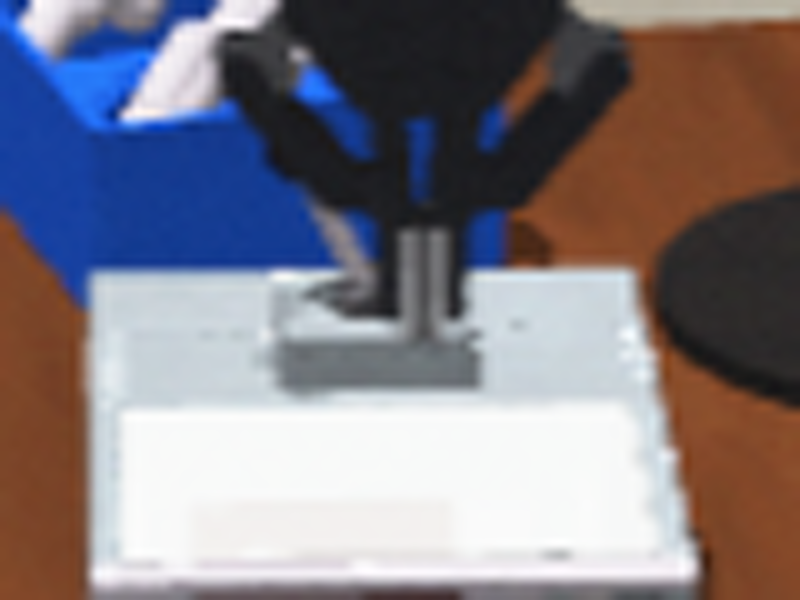

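Run:
```python
from h import *
plan(c2w(-95,71,255),-.12)
# pivot/ block est from top at z~135
c=np.array([[222,178],[355,185],[340,392],[190,385]])/8+[110,165]
for p in p2w("top",c,135): print(w2c(p).round(1))
```

```text
t 49.95 pos [510.3  64.6 249.3] turn first [0.0002 0.0002 0.0032] then shift(new tool axes) [  -5.7  -92.9 -299.4] rows>= 1.0 7.0 op 0.004
[ 36.4  90.7 135. ]
[ 38.2  44.5 135. ]
[-33.4  42.2 135. ]
[-35.7  94.1 135. ]
```

Emit:
{"fn": "step_arm", "kwargs": {"steps": [[0, -30, -30, 0, 0, 0, -1], [0, -30, -35, 0, 0, 0, -1], [0, -33, -35, 0, 0, 0, -1], [0, 0, -40, 0, 0, 0, -1], [0, 0, -40, 0, 0, 0, -1], [0, 0, -40, 0, 0, 0, -1], [0, 0, -40, 0, 0, 0, -1], [0, 0, -39, 0, 0, 0, -1], [0, 0, 0, 0, 0, 0, -1], [0, 0, 0, 0, 0, 0, -1]]}}

```text
clock: 50.95
tool_pos: [453.6, 372.6, 248.5]
eef_rot: [1.292, 1.151, -1.3]
ft_force: [-0.1, -0.2, -0.4]
opening: 0.004
```

Run:
```python
from h import *
plan(c2w(-90,71,168),-.12)
save(grab_frame("wrist"),"o1.png"); save(grab_frame("side"),"o2.png",(200,60,340,165),5)
print(recognise("wrist","lever_tip"))
```

```text
t 50.95 pos [453.6 372.6 248.5] turn first [0.0016 0.0034 0.0036] then shift(new tool axes) [80.5  5.2 -0.4] rows>= 1.0 2.0 op 0.004
[{'xy': [399.6, 228.8], 'conf': 0.67}]
```

View pics/o1.png

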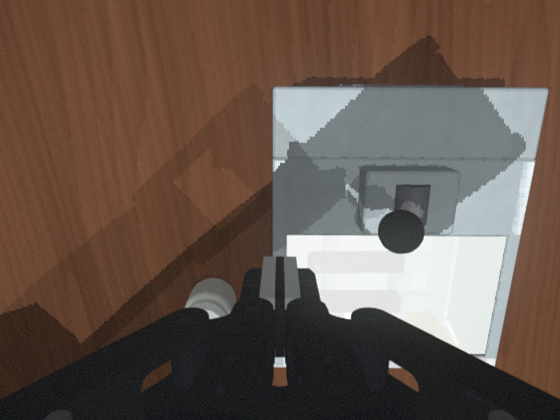

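View pics/o2.png

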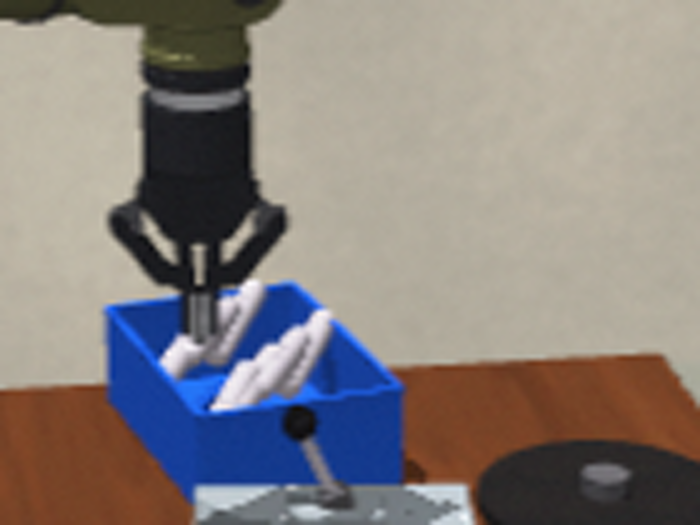

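Run:
```python
from h import *
for z in(195,200,205): print(w2c(p2w("wrist",[[401,231]],z)[0]))
```

```text
[-18.79187123  63.3381618  195.        ]
[-20.51833795  65.09077631 200.        ]
[-22.24480467  66.84339081 205.        ]
```

Emit:
{"fn": "step_arm", "kwargs": {"steps": [[25, 2, 2, 0, 0, 0, -1], [25, 3, 1, 0, 0, 0, -1], [20, 0, 0, 0, 0, 0, -1], [10, 0, 0, 0, 0, 0, -1], [0, 0, 0, 0, 0, 0, -1], [0, 0, 0, 0, 0, 0, -1]]}}

```text
clock: 51.7
tool_pos: [459.7, 368.8, 172.4]
eef_rot: [1.299, 1.15, -1.296]
ft_force: [0.1, 0.6, 0.8]
opening: -0.001
```

Emit:
{"fn": "step_arm", "kwargs": {"steps": [[0, 10, 0, 0, 0, 0, -1], [0, 8, 0, 0, 0, 0, -1], [0, 4, 0, 0, 0, 0, -1], [0, 4, 0, 0, 0, 0, -1], [0, 4, 0, 0, 0, 0, -1], [0, 0, 0, 0, 0, 0, -1]]}}

```text
clock: 52.3
tool_pos: [489.5, 365.3, 171.3]
eef_rot: [1.297, 1.15, -1.297]
ft_force: [-0.5, -0.3, -1.0]
opening: 0.003
```

Run:
```python
from h import *
s=sense();print(w2c(s["tool_pos"]),s["ft_force"])
save(grab_frame("wrist"),"o3.png"); save(grab_frame("side"),"o4.png",(200,60,340,165),5)
```

```text
[-58.69256367  67.65399458 171.33774512] [-0.46933775 -0.29935748 -0.99241159]
```

View pics/o3.png

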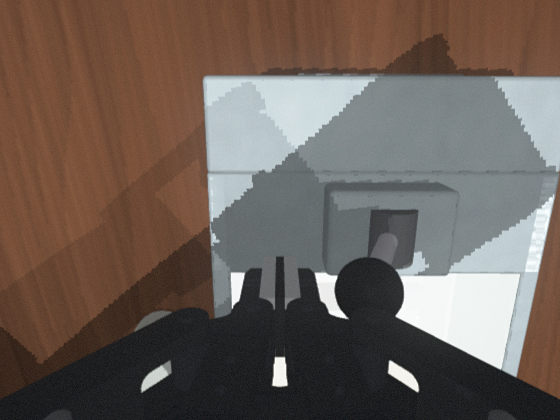

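View pics/o4.png

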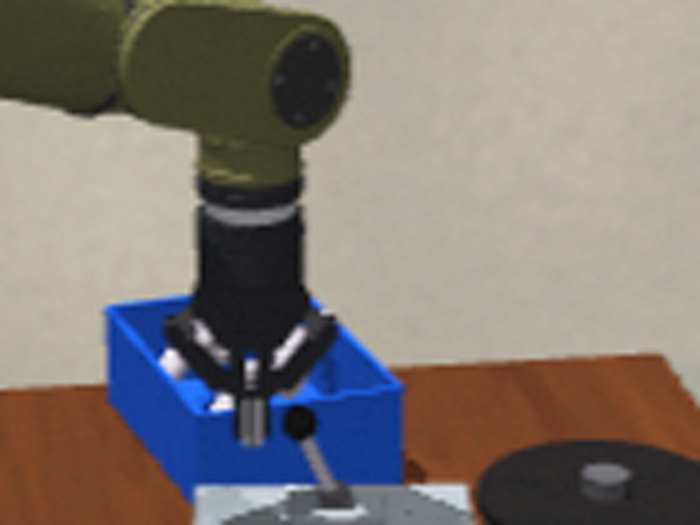

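Emit:
{"fn": "step_arm", "kwargs": {"steps": [[0, 4, 0, 0, 0, 0, -1], [0, 5, 0, 0, 0, 0, -1], [0, 5, 0, 0, 0, 0, -1], [0, 5, 0, 0, 0, 0, -1], [0, 5, 0, 0, 0, 0, -1], [0, 5, 0, 0, 0, 0, -1], [0, 0, 0, 0, 0, 0, -1]]}}

```text
clock: 53.1
tool_pos: [518.7, 361.7, 171.3]
eef_rot: [1.298, 1.149, -1.297]
ft_force: [0.3, -0.5, 0.4]
opening: -0.002
```

Emit:
{"fn": "step_arm", "kwargs": {"steps": [[0, 5, 0, 0, 0, 0, -1], [0, 5, 0, 0, 0, 0, -1], [0, 5, 0, 0, 0, 0, -1], [0, 0, 0, 0, 0, 0, -1]]}}

```text
clock: 53.5
tool_pos: [533.5, 360.0, 171.4]
eef_rot: [1.298, 1.149, -1.297]
ft_force: [-0.5, 0.0, 0.1]
opening: 0.0
```

Run:
```python
from h import *
s=sense();print(w2c(s["tool_pos"]),s["ft_force"])
save(grab_frame("wrist"),"o5.png"); save(grab_frame("side"),"o6.png",(200,60,340,165),5)
```

```text
[-14.36056787  67.64128685 171.37787203] [-0.54801933  0.03266036  0.07033724]
```

View pics/o5.png

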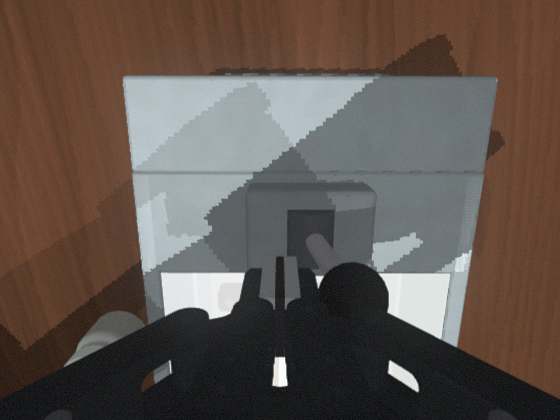

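View pics/o6.png

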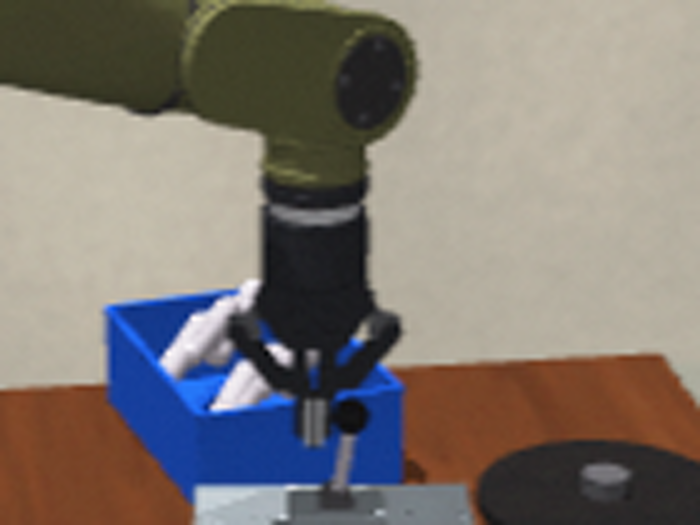

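Emit:
{"fn": "step_arm", "kwargs": {"steps": [[0, 4, 0, 0, 0, 0, -1], [0, 4, 0, 0, 0, 0, -1], [0, 4, 0, 0, 0, 0, -1], [0, 0, 0, 0, 0, 0, -1]]}}

```text
clock: 54.0
tool_pos: [545.2, 358.6, 171.3]
eef_rot: [1.297, 1.15, -1.297]
ft_force: [0.3, 0.7, -0.1]
opening: 0.003
```

Emit:
{"fn": "step_arm", "kwargs": {"steps": [[0, 2, 0, 0, 0, 0, -1], [0, 2, 0, 0, 0, 0, -1], [0, 0, 0, 0, 0, 0, -1]]}}

```text
clock: 54.3
tool_pos: [548.8, 358.2, 171.4]
eef_rot: [1.297, 1.15, -1.297]
ft_force: [0.3, 0.3, -0.4]
opening: 0.001
```

Emit:
{"fn": "step_arm", "kwargs": {"steps": [[0, 2, 0, 0, 0, 0, -1], [0, 1, 0, 0, 0, 0, -1], [0, 0, 0, 0, 0, 0, -1]]}}

```text
clock: 54.6
tool_pos: [551.8, 357.9, 171.4]
eef_rot: [1.297, 1.15, -1.297]
ft_force: [-1.6, -0.6, -0.3]
opening: 0.001
```

Run:
```python
from h import *
s=sense();print(w2c(s["tool_pos"]),s["ft_force"])
save(grab_frame("wrist"),"o7.png"); save(grab_frame("side"),"o8.png",(200,60,340,165),5)
```

```text
[  3.97239232  67.73177071 171.41769488] [-1.60668067 -0.61905924 -0.31451899]
```

View pics/o8.png

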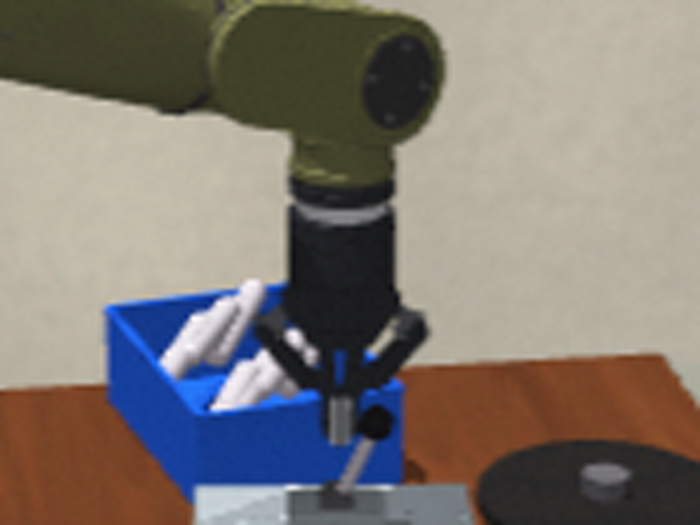

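Force only begins now; keep creeping to the stop.

Emit:
{"fn": "step_arm", "kwargs": {"steps": [[0, 1, 0, 0, 0, 0, -1], [0, 1, 0, 0, 0, 0, -1], [0, 0, 0, 0, 0, 0, -1]]}}

```text
clock: 55.0
tool_pos: [553.7, 357.6, 171.4]
eef_rot: [1.297, 1.15, -1.297]
ft_force: [-0.4, 0.7, -0.3]
opening: -0.001
```

Emit:
{"fn": "step_arm", "kwargs": {"steps": [[0, 1, 0, 0, 0, 0, -1], [0, 1, 0, 0, 0, 0, -1], [0, 0, 0, 0, 0, 0, -1]]}}

```text
clock: 55.3
tool_pos: [555.7, 357.4, 171.4]
eef_rot: [1.297, 1.15, -1.297]
ft_force: [-1.0, 0.5, 0.1]
opening: 0.002
```

Emit:
{"fn": "step_arm", "kwargs": {"steps": [[0, 1, 0, 0, 0, 0, -1], [0, 1, 0, 0, 0, 0, -1], [0, 0, 0, 0, 0, 0, -1]]}}

```text
clock: 55.6
tool_pos: [557.2, 357.2, 171.4]
eef_rot: [1.296, 1.151, -1.298]
ft_force: [-2.7, -0.2, 0.1]
opening: -0.0
```

Emit:
{"fn": "step_arm", "kwargs": {"steps": [[0, 1, 0, 0, 0, 0, -1], [0, 1, 0, 0, 0, 0, -1], [0, 0, 0, 0, 0, 0, -1]]}}

```text
clock: 55.9
tool_pos: [557.5, 357.2, 171.3]
eef_rot: [1.294, 1.154, -1.301]
ft_force: [-8.8, 0.3, 2.7]
opening: 0.002
```

Emit:
{"fn": "step_arm", "kwargs": {"steps": [[0, 1, 0, 0, 0, 0, -1], [0, 1, 0, 0, 0, 0, -1], [0, 0, 0, 0, 0, 0, -1]]}}

```text
clock: 56.2
tool_pos: [557.7, 357.2, 171.2]
eef_rot: [1.291, 1.156, -1.304]
ft_force: [-14.8, -0.5, 4.6]
opening: 0.001
```

Run:
```python
from h import *
s=sense();print(w2c(s["tool_pos"]),s["ft_force"])
save(grab_frame("wrist"),"p1.png"); save(grab_frame("side"),"p2.png",(200,60,340,165),5)
```

```text
[  9.9343437   67.74442383 171.22082222] [-14.76062455  -0.49135599   4.58063044]
```

View pics/p2.png

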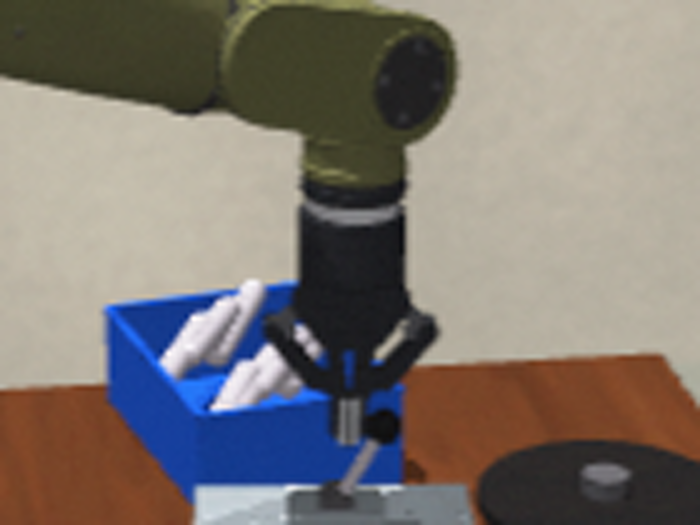

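View pics/p1.png

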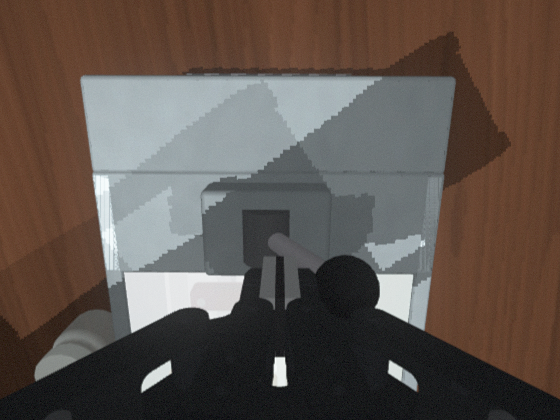

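Emit:
{"fn": "step_arm", "kwargs": {"steps": [[0, -5, 0, 0, 0, 0, -1], [0, -10, 0, 0, 0, 0, -1], [0, -20, 0, 0, 0, 0, -1], [-20, -15, 0, 0, 0, 0, -1], [-40, 0, 0, 0, 0, 0, -1], [-40, 0, 10, 0, 0, 0, -1], [0, 0, 40, 0, 0, 0, -1], [0, 0, 45, 0, 0, 0, -1], [0, 0, 45, 0, 0, 0, -1], [0, 0, 45, 0, 0, 0, -1]]}}

```text
clock: 57.3
tool_pos: [489.6, 177.4, 272.0]
eef_rot: [1.298, 1.148, -1.295]
ft_force: [1.0, -0.1, 0.2]
opening: 0.002
```

Emit:
{"fn": "step_arm", "kwargs": {"steps": [[0, 0, 45, 0, 0, 0, -1], [0, 0, 45, 0, 0, 0, -1], [0, 0, 45, 0, 0, 0, -1], [0, 0, 45, 0, 0, 0, -1], [0, 0, 45, 0, 0, 0, -1], [0, 0, 45, 0, 0, 0, -1], [0, 0, 45, 0, 0, 0, -1], [0, 0, 30, 0, 0, 0, -1], [0, 0, 0, 0, 0, 0, -1], [0, 0, 0, 0, 0, 0, -1]]}}

```text
clock: 58.3
tool_pos: [448.5, -164.0, 271.7]
eef_rot: [1.298, 1.148, -1.298]
ft_force: [-0.2, -0.2, -1.0]
opening: 0.001
```

Run:
```python
from h import *
s=sense();print(w2c(s["tool_pos"]),s["ft_force"],s["clock"])
f=grab_frame("top");save(f,"q1.png",(100,150,260,270),5); save(f,"q3.png"); save(grab_frame("side"),"q2.png",(200,130,320,240),5)
```

```text
[ -36.09345721 -462.7853892   271.66106866] [-0.22427581 -0.19823667 -0.95257328] 58.3
```

View pics/q1.png

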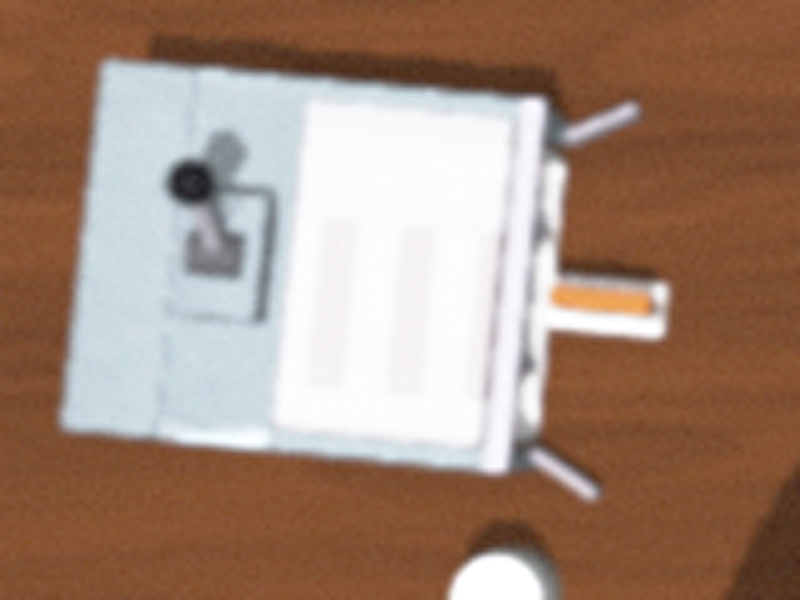

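View pics/q2.png

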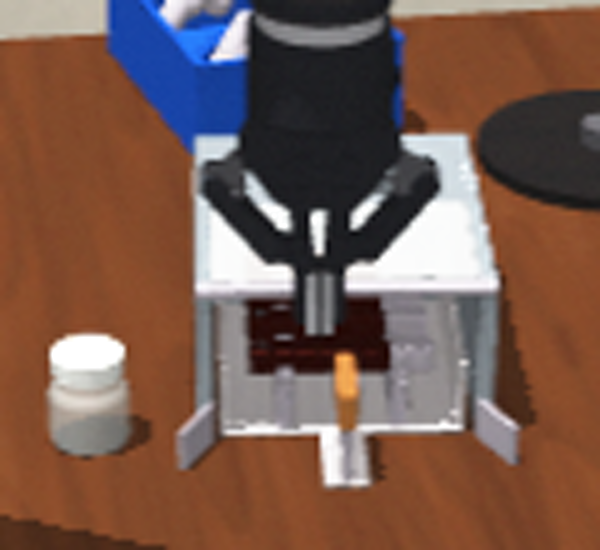

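View pics/q3.png

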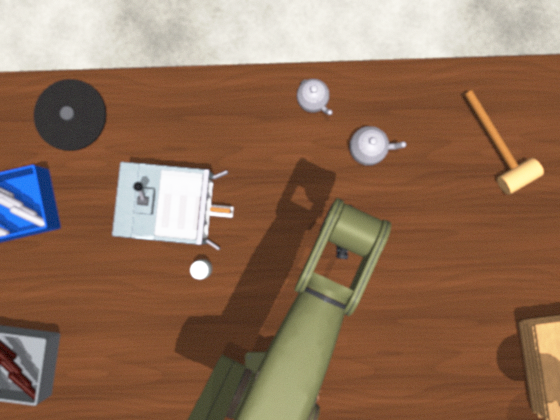

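```bash
python3 -c "
from workcell import *
print(job_done())"
```

```text
the job is handed in; nothing more can be done
None
```

I drew the tray out, laid all four handles across the rails (one to each pair of notches, centred), and slid the loaded tray back in. Only then did I throw the roof lever over to on. The job was handed in at about 58 s.

**Last checks:**
- **Tray:** It is against the back of the cabinet. It stopped moving under 22 N while gripped, and again under 21 N when I pushed the end of the grip with shut fingers. The two cameras put the grip about 2 mm short of and 4 mm past its nominal home position. I relied on the contact forces to call it home.
- **Handles:** The pictures before and during the slide-in showed all four seated. After the slide-in, three show faintly through the roof window and the front mouth. The fourth is hidden by the roof.
- **Lever:** It is hard against its stop on the +x side. It held there under about 15 N, and the final top picture shows it leaning that way.
- **Bystanders:** The jar looks unmoved in the final top picture. I never went near the pots.

**Two things disagreed with the given data:**
- **Finger tips:** The tips sat about 20 mm short of the stated TCP. My first attempt to grip the tray closed just above the bar without moving it. I corrected the depth for every grasp after that.
- **Disturbances:** I saw no knocked handle and no slackened grip.

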